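# Make up a rebuild kit from the tumbling tub

### The job

Make up the rebuild kit: with the tined wire scoop, lift all the ball knobs out of the tumbling tub, let the ceramic chips drop back so that every chip stays in the tub, and tip the knobs into the large far bay of the kit tray; the knobs are freshly polished, so never touch them with the gripper. Open the drawer of the hardware chest, pick the brass wing nut out from among the other hardware, lay it in the small near bay of the tray and push the drawer fully shut. Leave the scoop standing upright with its basket on the rubber mat, where it came from.

Things in the scene. Friction and masses are not known exactly. Their poses are not given: they have to be found in the camera images.
- tub: Fixed open metal tub, 270 mm long (its x) by 162 mm wide (its y), 65 mm high, walls and floor 5 mm. Origin on the bench, x away from the robot, z up. Inside 152 mm wide (y = +-76 mm). Flat floor, 5 mm above the bench, from x = -30 mm to the upright far wall (inner face x = 125 mm); the near end is a ramp rising from the floor at x = -30 mm to 65 mm high at x = -135 mm (30 degrees).
- tray: Fixed plywood kit tray with cork-lined bays, 260 mm (its x) by 180 mm (its y) outside, 50 mm high, walls 6 mm, floor 6 mm thick. Origin at the centre of its underside, x roughly away from the robot. One cross wall, 50 mm high, divides it at x = -26 mm into the small near bay and the large far bay.
- tray_knob_bay (a point): Centre of the floor of the large far bay of the kit tray (inside 147 mm along x, 168 mm along y, 44 mm deep); axes as the tray's.
- tray_nut_bay (a point): Centre of the floor of the small near bay of the kit tray (inside 95 mm along x, 168 mm along y, 44 mm deep); axes as the tray's.
- chest_drawer0 (a joint): Opening of the drawer of the low hardware chest (m): 0 shut, 0.152 fully open; it slides out towards the robot along the chest's -x, with light friction (a few N), and stays where it is left. Chest fixed, 223 mm deep, 220 mm wide, top 85 mm above the bench; the front panel is 15 mm thick. Drawer inside 178 mm long, 178 mm wide, 41 mm deep, its floor 22 mm above the bench.
- chest_drawer0_handle (a point): Grip point of the drawer's turned wooden knob, on the knob's axis 47 mm above the bench, 35 mm in front of the drawer's front face; the knob's head is 28 mm across, 16 mm long, from 27 to 43 mm in front of the face. Moves with the drawer; x points into the chest, square to the front, z up.
- mat_center (a point): Centre of the top of the black rubber mat fixed on the bench, 220 mm (its x) by 170 mm (its y), 4 mm thick; x roughly away from the robot.
- scoop: Loose tined wire scoop, 0.27 kg, standing on its tines on the mat. Origin level with the tines' undersides; x forward out of the open mouth, z up. Floor: five slippery 5 mm rods at y = 0, +-34.5, +-69 mm from x = -60 to +72 mm, free ends in front (gaps 29 mm pass chips, hold knobs). Above each outer rod a side rail, 46 mm high, free in front at x = 48 mm; back of cross rods at x = -60 mm, 49 mm high. 143 mm wide.
- scoop_grip (a point): Centre of the scoop's straight wooden handle, a bar 100 mm long (the scoop's x), 22 mm wide (its y), 34 mm high (its z), level when the scoop stands; it lies at x = -105, y = 0, z = 112 mm in the scoop's frame, joined to the back of the basket by an upright shank. Axes as the scoop's. The scoop's centre of mass lies about 65 mm ahead of it and 70 mm below.
- knob1: Black ball knob, a plain ball 44 mm across with a flush brass insert, about 55 g; polished, slippery, it rolls. Origin at the centre of the ball. Three to five of the knobs are present, in the tub at the start; the others are absent (None).
- knob2: Black ball knob, a plain ball 44 mm across with a flush brass insert, about 55 g; polished, slippery, it rolls. Origin at the centre of the ball. Three to five of the knobs are present, in the tub at the start; the others are absent (None).
- knob3: Black ball knob, a plain ball 44 mm across with a flush brass insert, about 55 g; polished, slippery, it rolls. Origin at the centre of the ball. Three to five of the knobs are present, in the tub at the start; the others are absent (None).
- knob4: Black ball knob, a plain ball 44 mm across with a flush brass insert, about 55 g; polished, slippery, it rolls. Origin at the centre of the ball. Three to five of the knobs are present, in the tub at the start; the others are absent (None).
- knob5: Black ball knob, a plain ball 44 mm across with a flush brass insert, about 55 g; polished, slippery, it rolls. Origin at the centre of the ball. Three to five of the knobs are present, in the tub at the start; the others are absent (None).
- chip1: Ceramic tumbling chip, a cylinder 16 mm across and 17 mm long (axis along its z), 11 g, in the tub at the start. Origin at its centre.
- chip2: Ceramic tumbling chip, a cylinder 16 mm across and 17 mm long (axis along its z), 11 g, in the tub at the start. Origin at its centre.
- chip3: Ceramic tumbling chip, a cylinder 16 mm across and 17 mm long (axis along its z), 11 g, in the tub at the start. Origin at its centre.
- chip4: Ceramic tumbling chip, a cylinder 16 mm across and 17 mm long (axis along its z), 11 g, in the tub at the start. Origin at its centre.
- chip5: Ceramic tumbling chip, a cylinder 16 mm across and 17 mm long (axis along its z), 11 g, in the tub at the start. Origin at its centre.
- chip6: Ceramic tumbling chip, a cylinder 16 mm across and 17 mm long (axis along its z), 11 g, in the tub at the start. Origin at its centre.
- wingnut_center (a point): Brass wing nut, upright in the front half of the drawer beside a hexagon bolt, a bearing and a bush behind them: round hub 30 mm across (33 mm at the foot), 26 mm high, two upright wings 8 mm thick spreading along its x to 84 mm over all, up to 42 mm high; 0.14 kg. The point lies on the hub's axis, 18 mm above its foot; z along that axis. Can be gripped across the hub along its y.
There are look-alikes about, which are no part of the job. Leave any green look-alike of the knob4 alone.

How it is judged:
By the outcome, as a careful person would: the job done as asked, in the order asked, and still so for the second after the job is handed in, with the robot touching nothing.
Of knob1, knob2, knob3, knob4, knob5 only 3 to 5 are there at a start; the rules pass over those that are not, and their reading is None.
At some moment in a run one of knob1, knob2, knob3, knob4, knob5 may be knocked a few centimetres aside while the robot is not near it.
It also fails if it takes over 192 s, if anything falls off the work surface, if the arm or the gripper's body presses on something with over 40 N, if the wrist force passes 120 N, or if a joint passes its speed limit or range.

### The arm

A 6-joint arm with a two-finger parallel gripper is mounted at the origin on the work surface. World frame = base frame: x ahead of the robot, y to its left, z up, the work surface at z = 0. Lengths are in m, angles in rad, forces in N, time in s.
With the tool pointing down it reaches from about 0.275 to 0.875 m from the base axis. Payload 12.5 kg.
Tool frame: the origin (TCP) lies at the very end of the fingers, on their centre line; the grasp point (between the pads) lies 19 mm behind it (env.pinch_z is the distance from the TCP to the grasp point, in m); z points along the fingers, x is the direction in which the jaws open and shut, and the axes are right-handed (so a half turn about z gives the same grasp; the last joint's range is limited). The gripper opens to 85 mm and grips with 20 to 120 N. Pads are 22 mm wide; open, the fingers measure 114 mm over their backs; the gripper's body (76 mm by 85 mm) begins 54 mm behind the grasp point. The pads swing forward as they close: fully open they stand 13 mm farther back than shut.
Start: joints at [-1.221, 0.351, 1.652, -0, 1.139, -0.085], TCP at [0.232, -0.499, 0.231] pointing down, gripper open.
Joint ranges: [-2.75, 2.75], [-0.79, 2.1], [0.01, 2.65], [-1.57, 4.71], [0.07, 3.14], [-2.87, 2.87]. Speed limits (rad/s): [2.22, 2.22, 2.79, 3.14, 3.14, 3.14].

### API

Orientations are given as [roll, pitch, yaw] about the fixed x, y, z axes, in that order (R = Rz(yaw) Ry(pitch) Rx(roll)).
In Python, from cell import sensors, viewer, env gives the robot as it stands.
- The arm moves only by the tool apply_moves, never from a script. Its argument "plan" is a list of rows, each an object of numbers: "ax", "ay", "az": the turn, a rotation vector about the tool's x, y, z in degrees; "x", "y", "z": the shift along the tool's x, y, z in m; "grip": the finger opening in m, from 0 to 0.0854. In form: [{"ax": .., "ay": .., "az": .., "x": .., "y": .., "z": .., "grip": ..}, ...]. A call has 1 to 12 rows; each row shifts and turns the pose as measured when the row begins, along the tool's axes as they then stand; what a row does not reach is not made up. A row lasts 1/8 s, in which the tool goes at most 62.5 mm and 10.7 degrees, less where a joint would pass 70% of its speed; a pose out of reach is approached as far as the arm can. A call is refused whole if a number of a shift passes 0.0625 or a number of a turn 10.7, either way. A call with a gripper value outside its range is refused whole. The fingers move at their own pace and stop on an object; "squeeze" is the grip in N (left out, the last holds). Time passes only in rows, so rows that do not move let the fingers close. It gives the time, the measured TCP pose, the force and the opening at its end, in the units of the state.
- sensors.observe(): the state, without advancing time (a new reading comes with each control period).
- viewer.read_camera(name): name is "side" or "top"; returns a dict with "color" (400x640x3 uint8, red, green, blue), "z_map" (400x640 float32, m along the optical axis (not along the pixel's ray), 0 where there is no reading), "mtx" (3x3 intrinsics, pixels), "k1" (the pictures are not rectified: a ray, as slopes to the right and down, at radius r is drawn at 1 + k1 r^2 times it, then the intrinsics apply), "rvec" (rotation vector, rad) and "tvec" (3), from world to camera coordinates, as OpenCV has them. Camera axes: x right, y down, z forward; pixel columns grow to the right and rows downward; lengths in m; the calibration is good to about 2 mm. A picture is of the moment at which its call begins.
- env.finish_job(): hands the job in, once; it reports no verdict.
The state is a dict: "time": time; "joint_positions": joint angles; "dq": joint speeds; "tau": joint torques, N m; "tcp_pos": TCP position; "tool_rot": TCP orientation; "contact_force": force on the tool from outside, world axes, zero at the start; "ft_torque": the same for the moment, N m; "grip_width": opening from 0.0 (shut) to 1.0 (fully open).
Only numpy, scipy, OpenCV 4.12 (cv2) and the standard library are available. Lean on these libraries where they do the work, as an engineer would, in place of code of your own. Each camera call takes 0.05 s, during which the arm holds its last target.

## Working session

There is one attempt and no reset: what is moved stays moved. The work goes in short steps, Python scripts to look and compute and a tool call to move; the robot and the scene stay as the last step left them, time stands still between calls to the robot, and variables do not carry over. Pictures are saved under pics/ and viewed, and the job is handed in when it is done.

Besides the shell and the picture viewer there is one more tool, called as name([rows], argument=value, ...), one row to a line, values as JSON. apply_moves: Moves the arm, as the interface text tells. Its arguments: {"type":"object","properties":{"plan":{"type":"array","items":{"type":"object","properties":{"ax":{"type":"number"},"ay":{"type":"number"},"az":{"type":"number"},"x":{"type":"number"},"y":{"type":"number"},"z":{"type":"number"},"grip":{"type":"number"}}}},"squeeze":{"type":"number"}},"required":["plan"]}

```bash
ls; mkdir -p pics; cat > h.py <<'E'
import numpy as np, cv2
from scipy.spatial.transform import Rotation as R
from cell import sensors, viewer, env
def shot(name,fn=None,crop=None,s=1):
    c=viewer.read_camera(name)
    np.savez('last_%s.npz'%name,**c)
    im=c['color'][:,:,::-1]
    if crop: 
        x0,y0,x1,y1=crop; im=im[y0:y1,x0:x1]
    if s!=1: im=cv2.resize(im,None,fx=s,fy=s,interpolation=cv2.INTER_CUBIC)
    if fn: cv2.imwrite('pics/'+fn,im)
    return c
def load(name): return dict(np.load('last_%s.npz'%name))
def ray(c,u,v):
    K=c['mtx'];k1=float(c['k1'])
    xd=(u-K[0,2])/K[0,0];yd=(v-K[1,2])/K[1,1]
    p=cv2.undistortPoints(np.array([[[u,v]]],float),K,np.array([k1,0,0,0,0.]))[0,0]
    Rm=cv2.Rodrigues(c['rvec'])[0];t=np.array(c['tvec']).reshape(3)
    return Rm,t,np.array([p[0],p[1],1.])
def at_depth(c,u,v,d=None):
    if d is None: d=float(c['z_map'][int(round(v)),int(round(u))])
    Rm,t,r=ray(c,u,v); return Rm.T@(r*d-t)
def at_z(c,u,v,z):
    Rm,t,r=ray(c,u,v); o=-Rm.T@t; w=Rm.T@r
    return o+w*(z-o[2])/w[2]
def proj(c,P):
    p,_=cv2.projectPoints(np.array(P,float).reshape(-1,1,3),np.array(c['rvec'],float),np.array(c['tvec'],float),c['mtx'],np.array([float(c['k1']),0,0,0,0.]))
    return p.reshape(-1,2)
def cloud(c):
    d=c['z_map'];v,u=np.mgrid[0:400,0:640]
    p=cv2.undistortPoints(np.stack([u,v],-1).reshape(-1,1,2).astype(float),c['mtx'],np.array([float(c['k1']),0,0,0,0.])).reshape(400,640,2)
    P=np.dstack([p[...,0]*d,p[...,1]*d,d])
    Rm=cv2.Rodrigues(c['rvec'])[0]
    W=(P-np.array(c['tvec']).reshape(3))@Rm
    W[d==0]=np.nan
    return W
E
python3 - <<'E'
from h import *
for n in('top','side'):
    c=shot(n,n+'0.png'); Rm=cv2.Rodrigues(c['rvec'])[0]; print(n,-Rm.T@np.array(c['tvec']).reshape(3),Rm[2],c['k1'],c['mtx'][0,0])
print(sensors.observe(), env.pinch_z)
E
```

```text
pics
top [ 0.31091755 -0.01246874  1.21525865] [ 0.19922334 -0.00832775 -0.97991873] -0.12302966511278886 512.2270023896425
side [-0.06126263  0.60976584  0.7939244 ] [ 0.54098891 -0.56976828 -0.61862356] -0.10505313776387869 428.924521062703
{'time': 0.1, 'joint_positions': array([-1.22061039e+00,  3.51177873e-01,  1.65235931e+00,  1.66431331e-05,
        1.13907999e+00, -8.45845866e-02]), 'dq': array([ 6.04789355e-04, -6.29851530e-05, -5.84603531e-04, -1.03382850e-03,
        8.08864837e-04, -1.11358405e-03]), 'tau': array([ 1.58364983e-03, -5.06832254e+01, -2.91876107e+01, -6.44656893e-05,
        2.64985487e-03, -2.54186330e-05]), 'tcp_pos': array([ 0.23159521, -0.49854028,  0.230815  ]), 'tool_rot': array([-3.14149104e+00,  1.01957827e-03, -1.13603272e+00]), 'contact_force': array([-0.08511823,  0.33562259,  0.21668444]), 'ft_torque': array([-0.01357577,  0.04519433, -0.0473573 ]), 'grip_width': 0.9961530997002442} 0.0187
```

View pics/top0.png

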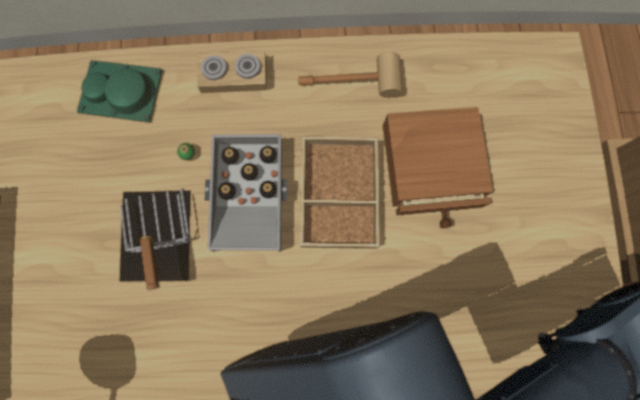

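View pics/side0.png

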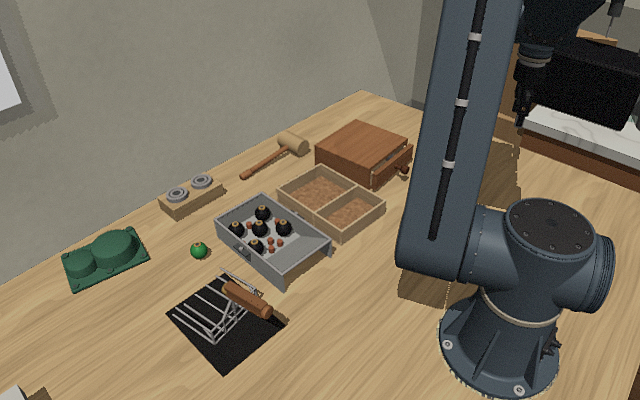

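The top view shows five black knobs in the tub: (230,154), (268,154), (249,171), (227,190) and (268,189). The green look-alike is outside the tub at (186,152). The scoop is on the mat, with its handle around (150,262). The tray is at (341,192), and the chest is at (440,155) with its knob at (446,222). Next I'll take enlarged crops.

```bash
python3 - <<'E'
from h import *
c=load('top')
im=c['color'][:,:,::-1]
cv2.imwrite('pics/t_tub.png',cv2.resize(im[120:300,100:300],None,fx=4,fy=3.3333*1.0,interpolation=cv2.INTER_CUBIC)[:600])
cv2.imwrite('pics/t_ch.png',cv2.resize(im[95:260,290:510],None,fx=3.6,fy=3.6,interpolation=cv2.INTER_CUBIC)[:600])
E
```

```text
(no output)
```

View pics/t_tub.png

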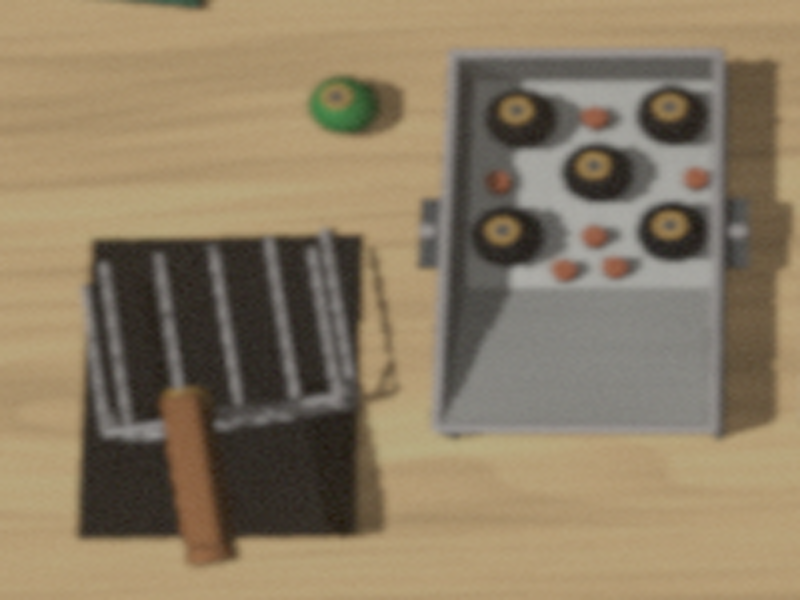

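View pics/t_ch.png

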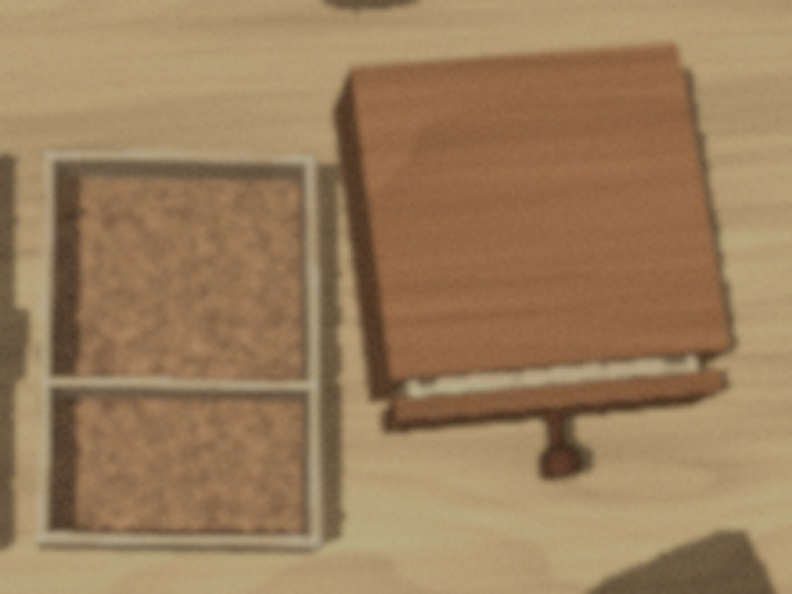

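```bash
python3 - <<'E'
from h import *
np.set_printoptions(precision=4,suppress=True)
c=load('top');W=cloud(c);s=load('side');S=cloud(s)
def px(u,v,z): return at_z(c,u,v,z)
print('tub corners FL FR NR NL')
T=[px(100+a/4,120+b*.3,.065) for a,b in((450,51),(724,51),(719,434),(436,434))]
print(np.array(T)); 
print('len',np.linalg.norm(T[0]-T[3]),np.linalg.norm(T[1]-T[2]),'wid',np.linalg.norm(T[0]-T[1]),np.linalg.norm(T[3]-T[2]))
print('tray')
T=[px(290+a/3.6,95+b/3.6,.05) for a,b in((48,154),(318,158),(320,546),(38,543))]
print(np.array(T));print('len',np.linalg.norm(T[0]-T[3]),np.linalg.norm(T[1]-T[2]),'wid',np.linalg.norm(T[0]-T[1]),np.linalg.norm(T[3]-T[2]))
print('chest')
T=[px(290+a/3.6,95+b/3.6,.085) for a,b in((351,70),(677,44),(733,348),(390,378))]
print(np.array(T));print('len',np.linalg.norm(T[0]-T[3]),np.linalg.norm(T[1]-T[2]),'wid',np.linalg.norm(T[0]-T[1]),np.linalg.norm(T[3]-T[2]))
# handle points
for n,C in(('top',W),('side',S)):
    m=(C[...,2]>.122)&(C[...,2]<.15)&(C[...,1]>.2)&(C[...,0]<.6)&(C[...,0]>.2)
    P=C[m];print(n,len(P),P.min(0),P.max(0),np.median(P,0))
    (cx,cy),(w,h),a=cv2.minAreaRect(P[:,:2].astype(np.float32)); print(cx,cy,w,h,a)
# knobs
for u,v in((230,154),(268,154),(249,171),(227,190),(268,189)):
    d=c['z_map'][int(v),int(u)]; print('knob',px(u,v,.049),W[v,u])
E
```

```text
tub corners FL FR NR NL
[[0.7031 0.1889 0.065 ]
 [0.6945 0.027  0.065 ]
 [0.4246 0.0405 0.065 ]
 [0.432  0.2003 0.065 ]]
len 0.2713163081594761 0.2701801705329976 wid 0.16213972489492257 0.15993124839427295
tray
[[ 0.6906 -0.0254  0.05  ]
 [ 0.6793 -0.2039  0.05  ]
 [ 0.4228 -0.1852  0.05  ]
 [ 0.4338 -0.0066  0.05  ]]
len 0.2575166265030575 0.2572528029014815 wid 0.17891649253265465 0.17891608563134845
chest
[[ 0.7272 -0.2247  0.085 ]
 [ 0.7369 -0.4439  0.085 ]
 [ 0.5307 -0.4549  0.085 ]
 [ 0.5223 -0.2321  0.085 ]]
len 0.20497990965557528 0.2065040672702947 wid 0.21936303306034716 0.2229347722707283
top 582 [0.3482 0.3001 0.1221] [0.4605 0.3388 0.139 ] [0.4013 0.3194 0.1319]
0.405137836933136 0.31985294818878174 0.11418742686510086 0.027840381488204002 6.928599834442139
side 602 [0.3479 0.304  0.122 ] [0.4614 0.3403 0.1372] [0.3988 0.3242 0.132 ]
0.40514469146728516 0.3226536512374878 0.11456404626369476 0.02395649254322052 7.404364109039307
knob [0.6597 0.1503 0.049 ] [0.6586 0.1498 0.0526]
knob [0.655  0.0601 0.049 ] [0.6547 0.06   0.0501]
knob [0.6157 0.1062 0.049 ] [0.6161 0.1063 0.0476]
knob [0.5726 0.1589 0.049 ] [0.5722 0.1587 0.0509]
knob [0.5702 0.063  0.049 ] [0.57   0.0629 0.0499]
```

```bash
cat >> h.py <<'E'
def scoop_pts():
    L=[]
    for y in(0,.0345,-.0345,.069,-.069): L.append([[-.06,y,.0025],[.072,y,.0025]])
    for y in(.069,-.069): L.append([[-.06,y,.046],[.048,y,.046]])
    L.append([[-.06,-.069,.049],[-.06,.069,.049]])
    for y in(-.011,.011):
        for z in(.129,.095): L.append([[-.155,y,z],[-.055,y,z]])
    return L
def overlay(c,fn,segs,crop,s):
    im=c['color'][:,:,::-1].copy(); x0,y0,x1,y1=crop
    im=cv2.resize(im[y0:y1,x0:x1],None,fx=s,fy=s,interpolation=cv2.INTER_CUBIC)
    for a,b in segs:
        q=proj(c,np.linspace(a,b,8)); q=((q-[x0,y0]+.5)*s-.5)
        cv2.polylines(im,[np.round(q).astype(np.int32)],False,(0,255,255),1)
    cv2.imwrite('pics/'+fn,im)
def yaw(a): return R.from_euler('z',a,degrees=True).as_matrix()
def box(x0,x1,y0,y1,z): 
    p=[[x0,y0,z],[x1,y0,z],[x1,y1,z],[x0,y1,z]]; return [[p[i],p[(i+1)%4]] for i in range(4)]
def tf(segs,o,a): 
    M=yaw(a); return [[M@np.array(p)+np.array(o) for p in s] for s in segs]
TUB=((.5685,.1140,0),-2.7); TRAY=((.5566,-.1053,0),-4.0)
E
cat > ov.py <<'E'
from h import *
import sys
sg=tf(scoop_pts(),(.509,.334,.004),7.1)
sg+=tf(box(-.14,.13,-.081,.081,.065)+box(-.03,.125,-.076,.076,.005),*TUB)
sg+=tf(box(-.13,.13,-.09,.09,.05)+[[[-.026,-.09,.05],[-.026,.09,.05]]],*TRAY)
overlay(load('top'),'ov_t.png',sg,(110,125,390,300),2.8)
overlay(load('side'),'ov_s.png',sg,(150,150,400,380),2.6)
E
python3 ov.py
```

```text
(no output)
```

View pics/ov_t.png

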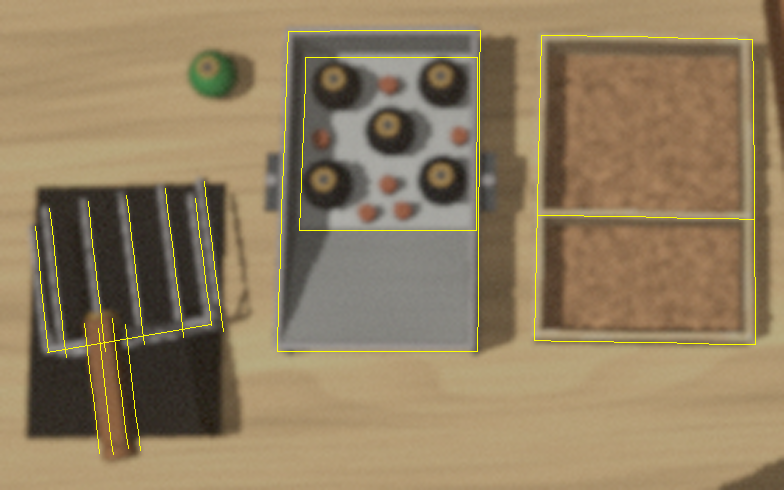

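View pics/ov_s.png

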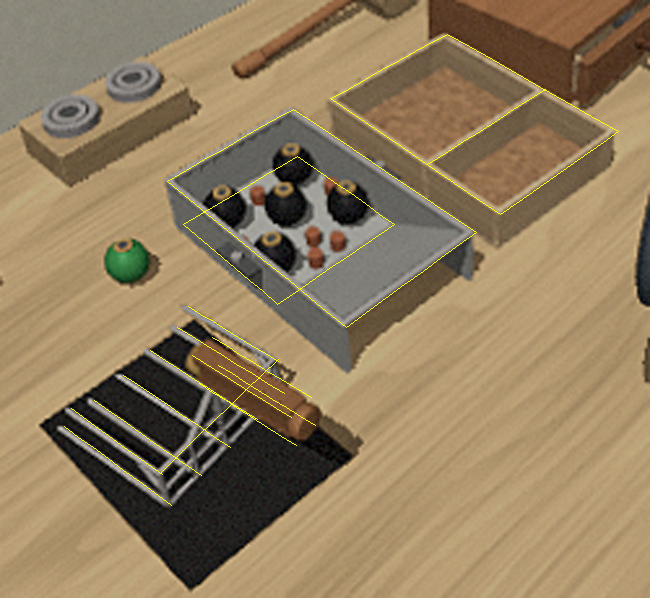

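The overlay fits the tub and the tray. The scoop handle is within a few mm, with yaw about 7.5°. The knobs to take are the five black ones in the tub. The look-alikes are the green ball at (186,152) and the rings on the block at (214,67) and (248,66), which aren't part of the job. Next I'll write the plan helper.

```bash
cat >> h.py <<'E'
def plan(wps,vmax=.05,wmax=9.,pose=None,show=True):
    """wps: list of (pos, Rmat, [vmax,wmax])"""
    if pose is None:
        o=sensors.observe(); p=np.array(o['tcp_pos']);Rm=R.from_euler('xyz',o['tool_rot']).as_matrix()
    else: p,Rm=pose
    rows=[]
    for w in wps:
        tp,tR=np.array(w[0],float),w[1]; v=w[2] if len(w)>2 else vmax; om=w[3] if len(w)>3 else wmax
        rv=R.from_matrix(Rm.T@tR).as_rotvec()
        n=max(1,int(np.ceil(max(np.linalg.norm(tp-p)/v,np.degrees(np.linalg.norm(rv))/om))))
        for k in range(n):
            q=p+(tp-p)/(n-k); 
            rr=R.from_matrix(Rm.T@tR).as_rotvec()/(n-k)
            d=np.round(Rm.T@(q-p),3); a=np.round(np.degrees(rr),1)
            rows.append((a,d)); p=p+Rm@d; Rm=Rm@R.from_rotvec(np.radians(a)).as_matrix()
        if show: rows.append(None)
    for r in rows:
        if r is None: print('--'); continue
        a,d=r; print('{'+','.join('"%s":%g'%(k,v) for k,v in zip(('ax','ay','az','x','y','z'),list(a)+list(d)) if v)+'}')
    print('end',p.round(4))
def down(yw): return R.from_euler('xyz',[180,0,yw],degrees=True).as_matrix()
def st():
    o=sensors.observe(); print(round(o['time'],2),o['tcp_pos'].round(4),np.degrees(o['tool_rot']).round(2),o['contact_force'].round(2),round(o['grip_width'],3),o['joint_positions'].round(2))
E
python3 - <<'E'
from h import *
plan([((.36,-.25,.25),down(-25)),((.40,.05,.25),down(36)),((.405,.3215,.20),down(97.5))],wmax=10.5,vmax=.06)
E
```

```text
{"az":-8,"x":-0.034,"y":-0.044,"z":-0.004}
{"az":-8,"x":-0.028,"y":-0.049,"z":-0.004}
{"az":-8,"x":-0.021,"y":-0.052,"z":-0.004}
{"az":-8,"x":-0.013,"y":-0.054,"z":-0.003}
{"az":-8.1,"x":-0.006,"y":-0.056,"z":-0.004}
--
{"az":-10.2,"x":-0.015,"y":-0.048}
{"az":-10.2,"x":-0.006,"y":-0.05}
{"az":-10.1,"x":0.003,"y":-0.05}
{"az":-10.2,"x":0.011,"y":-0.049}
{"az":-10.1,"x":0.02,"y":-0.047}
{"ax":-0.1,"az":-10.2,"x":0.028,"y":-0.042}
--
{"az":-10.2,"x":0.027,"y":-0.036,"z":0.008}
{"az":-10.3,"x":0.033,"y":-0.031,"z":0.008}
{"az":-10.2,"x":0.038,"y":-0.024,"z":0.009}
{"az":-10.3,"x":0.042,"y":-0.017,"z":0.008}
{"az":-10.2,"x":0.044,"y":-0.009,"z":0.009}
{"az":-10.3,"x":0.046,"y":-0.002,"z":0.008}
--
end [0.4047 0.3215 0.2001]
```

apply_moves([
  {"az": -8,"x": -0.034,"y": -0.044,"z": -0.004},
  {"az": -8,"x": -0.028,"y": -0.049,"z": -0.004},
  {"az": -8,"x": -0.021,"y": -0.052,"z": -0.004},
  {"az": -8,"x": -0.013,"y": -0.054,"z": -0.003},
  {"az": -8,"x": -0.006,"y": -0.056,"z": -0.004},
  {"az": -10,"x": -0.015,"y": -0.048},
  {"az": -10,"x": -0.006,"y": -0.05},
  {"az": -10,"x": 0.003,"y": -0.05},
  {"az": -10,"x": 0.011,"y": -0.049},
  {"az": -10,"x": 0.02,"y": -0.047},
  {"az": -10,"x": 0.028,"y": -0.042},
])

```text
$.plan[0]: bad value
```

```bash
python3 - <<'E'
from h import *
st()
plan([((.405,.3215,.20),down(97.5))],wmax=10.5,vmax=.06)
E
```

```text
0.1 [ 0.2316 -0.4985  0.2308] [-1.7999e+02  6.0000e-02 -6.5090e+01] [-0.09  0.34  0.22] 0.996 [-1.22  0.35  1.65  0.    1.14 -0.08]
{"az":-10.2,"x":-0.042,"y":-0.031,"z":0.002}
{"az":-10.2,"x":-0.036,"y":-0.038,"z":0.002}
{"az":-10.2,"x":-0.028,"y":-0.044,"z":0.002}
{"az":-10.2,"x":-0.02,"y":-0.048,"z":0.002}
{"az":-10.1,"x":-0.011,"y":-0.051,"z":0.002}
{"az":-10.2,"x":-0.002,"y":-0.052,"z":0.002}
{"az":-10.1,"x":0.007,"y":-0.052,"z":0.002}
{"az":-10.2,"x":0.016,"y":-0.05,"z":0.002}
{"az":-10.1,"x":0.025,"y":-0.046,"z":0.002}
{"az":-10.2,"x":0.033,"y":-0.041,"z":0.002}
{"az":-10.1,"x":0.039,"y":-0.035,"z":0.002}
{"az":-10.2,"x":0.045,"y":-0.027,"z":0.002}
{"az":-10.1,"x":0.049,"y":-0.019,"z":0.002}
{"az":-10.2,"x":0.052,"y":-0.01,"z":0.002}
{"az":-10.1,"x":0.052,"y":-0.001,"z":0.002}
{"ay":-0.1,"az":-10.2,"x":0.052,"y":0.009,"z":0.002}
--
end [0.405  0.3214 0.1995]
```

apply_moves([
  {"ax": 0,"ay": 0,"az": -8,"x": -0.034,"y": -0.044,"z": -0.004,"grip": 0.085},
  {"ax": 0,"ay": 0,"az": -8,"x": -0.028,"y": -0.049,"z": -0.004,"grip": 0.085},
  {"ax": 0,"ay": 0,"az": -8,"x": -0.021,"y": -0.052,"z": -0.004,"grip": 0.085},
  {"ax": 0,"ay": 0,"az": -8,"x": -0.013,"y": -0.054,"z": -0.003,"grip": 0.085},
  {"ax": 0,"ay": 0,"az": -8,"x": -0.006,"y": -0.056,"z": -0.004,"grip": 0.085},
  {"ax": 0,"ay": 0,"az": -10,"x": -0.015,"y": -0.048,"z": 0,"grip": 0.085},
  {"ax": 0,"ay": 0,"az": -10,"x": -0.006,"y": -0.05,"z": 0,"grip": 0.085},
  {"ax": 0,"ay": 0,"az": -10,"x": 0.003,"y": -0.05,"z": 0,"grip": 0.085},
  {"ax": 0,"ay": 0,"az": -10,"x": 0.011,"y": -0.049,"z": 0,"grip": 0.085},
  {"ax": 0,"ay": 0,"az": -10,"x": 0.02,"y": -0.047,"z": 0,"grip": 0.085},
  {"ax": 0,"ay": 0,"az": -10,"x": 0.028,"y": -0.042,"z": 0,"grip": 0.085},
], squeeze=120)

```text
time: 1.48
tcp_pos: [0.3936, 0.0671, 0.2497]
tool_rot: [-3.139, -0.001, 0.66]
contact_force: [0.8, -0.6, 0.3]
grip_width: 0.995
```

```bash
sed -i 's/ if v)+/)+'"',\"grip\":G'"'+/' h.py; python3 - <<'E'
from h import *
st()
plan([((.405,.3215,.20),down(97.5))],wmax=10.5,vmax=.06)
E
```

```text
1.48 [0.3936 0.0671 0.2497] [-1.7985e+02 -7.0000e-02  3.7810e+01] [ 0.8  -0.63  0.29] 0.995 [ 0.05  0.05  1.98  0.    1.11 -0.61]
{"ax":-0,"ay":-0,"az":-9.9,"x":0.027,"y":-0.032,"z":0.008,"grip":G}
{"ax":-0,"ay":-0,"az":-10,"x":0.033,"y":-0.027,"z":0.008,"grip":G}
{"ax":-0,"ay":-0,"az":-9.9,"x":0.037,"y":-0.021,"z":0.009,"grip":G}
{"ax":-0,"ay":-0.1,"az":-10,"x":0.04,"y":-0.014,"z":0.008,"grip":G}
{"ax":-0,"ay":-0,"az":-9.9,"x":0.042,"y":-0.008,"z":0.009,"grip":G}
{"ax":-0.1,"ay":-0.1,"az":-10,"x":0.042,"y":0,"z":0.008,"grip":G}
--
end [0.4048 0.3212 0.2003]
```

apply_moves([
  {"ax": 0,"ay": 0,"az": -10,"x": 0.027,"y": -0.032,"z": 0.008,"grip": 0.085},
  {"ax": 0,"ay": 0,"az": -10,"x": 0.033,"y": -0.027,"z": 0.008,"grip": 0.085},
  {"ax": 0,"ay": 0,"az": -10,"x": 0.037,"y": -0.021,"z": 0.009,"grip": 0.085},
  {"ax": 0,"ay": 0,"az": -10,"x": 0.04,"y": -0.014,"z": 0.008,"grip": 0.085},
  {"ax": 0,"ay": 0,"az": -10,"x": 0.042,"y": -0.008,"z": 0.009,"grip": 0.085},
  {"ax": 0,"ay": 0,"az": -10,"x": 0.042,"y": 0,"z": 0.008,"grip": 0.085},
  {"ax": 0,"ay": 0,"az": 0,"x": 0,"y": 0,"z": 0,"grip": 0.085},
])

```text
time: 2.35
tcp_pos: [0.3982, 0.3326, 0.1976]
tool_rot: [-3.14, -0.002, 1.749]
contact_force: [-0.1, -0.6, -0.7]
grip_width: 0.994
```

```bash
python3 - <<'E'
from h import *
st()
plan([((.405,.3215,.15),down(97.5)),((.405,.3215,.096),down(97.5),.02)],wmax=10.5,vmax=.06)
shot('side','s1.png',(120,180,340,360),3)
E
```

```text
2.35 [0.3982 0.3326 0.1976] [-1.7994e+02 -1.1000e-01  1.0022e+02] [-0.07 -0.63 -0.66] 0.994 [ 0.6   0.33  1.77  0.    1.04 -1.15]
{"ax":-0.1,"ay":-0.1,"az":2.7,"x":-0.012,"y":0.005,"z":0.048,"grip":G}
--
{"ax":0,"ay":-0,"az":0,"x":-0,"y":-0,"z":0.018,"grip":G}
{"ax":0,"ay":-0,"az":0,"x":-0,"y":-0,"z":0.018,"grip":G}
{"ax":0,"ay":-0,"az":0,"x":-0,"y":-0,"z":0.018,"grip":G}
--
end [0.4052 0.3217 0.0956]
```

View pics/s1.png

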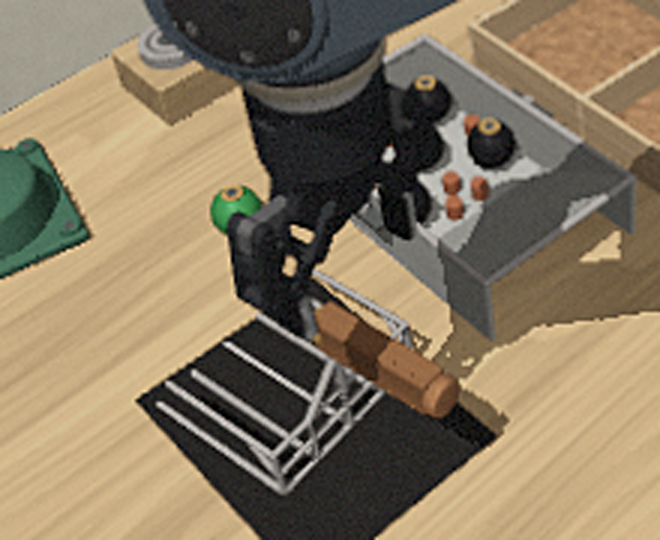

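The open gripper is above the handle and clear of it; the handle runs from (320,320) to (450,400) in this crop. I'll correct the position and descend.

apply_moves([
  {"ax": 0,"ay": 0,"az": 2.7,"x": -0.012,"y": 0.005,"z": 0.015,"grip": 0.085},
  {"ax": 0,"ay": 0,"az": 0,"x": 0,"y": 0,"z": 0,"grip": 0.085},
  {"ax": 0,"ay": 0,"az": 0,"x": 0,"y": 0,"z": 0,"grip": 0.085},
])

```text
time: 2.78
tcp_pos: [0.4059, 0.3174, 0.1818]
tool_rot: [-3.14, -0.001, 1.69]
contact_force: [-0.6, -0.1, 1.2]
grip_width: 0.997
```

```bash
python3 - <<'E'
from h import *
st()
plan([((.405,.3215,.096),down(97.5),.02)],wmax=10.5,vmax=.06)
E
```

```text
2.77 [0.4059 0.3174 0.1818] [-1.799e+02 -6.000e-02  9.685e+01] [-0.6  -0.14  1.22] 0.997 [ 0.57  0.35  1.79  0.    1.   -1.12]
{"ax":-0,"ay":-0,"az":-0.1,"x":0.001,"y":-0,"z":0.017,"grip":G}
{"ax":-0,"ay":-0,"az":-0.1,"x":0.001,"y":-0,"z":0.017,"grip":G}
{"ax":-0,"ay":-0,"az":-0.2,"x":0.001,"y":-0,"z":0.017,"grip":G}
{"ax":-0.1,"ay":-0,"az":-0.1,"x":0.001,"y":-0,"z":0.017,"grip":G}
{"ax":-0,"ay":-0.1,"az":-0.2,"x":0,"y":-0,"z":0.018,"grip":G}
--
end [0.4053 0.3214 0.0958]
```

apply_moves([
  {"ax": 0,"ay": 0,"az": 0,"x": 0.003,"y": 0,"z": 0.02,"grip": 0.085},
  {"ax": 0,"ay": 0,"az": 0,"x": 0.001,"y": 0,"z": 0.02,"grip": 0.085},
  {"ax": 0,"ay": 0,"az": 0,"x": 0,"y": 0,"z": 0.02,"grip": 0.085},
  {"ax": 0,"ay": 0,"az": 0,"x": 0,"y": 0,"z": 0.012,"grip": 0.085},
  {"ax": 0,"ay": 0,"az": 0,"x": 0,"y": 0,"z": 0.006,"grip": 0.085},
  {"ax": 0,"ay": 0,"az": 0,"x": 0,"y": 0,"z": 0.002,"grip": 0.085},
  {"ax": 0,"ay": 0,"az": 0,"x": 0,"y": 0,"z": 0,"grip": 0.085},
])

```text
time: 3.65
tcp_pos: [0.4075, 0.3208, 0.1023]
tool_rot: [3.139, -0.003, 1.686]
contact_force: [0.6, 0.4, 0.6]
grip_width: 0.996
```

```bash
python3 - <<'E'
from h import *
st()
plan([((.405,.3215,.096),down(97.5),.02)],wmax=10.5,vmax=.06)
shot('side','s2.png',(120,180,340,360),3)
E
```

```text
3.65 [0.4075 0.3208 0.1023] [179.83  -0.19  96.6 ] [0.57 0.42 0.57] 0.996 [ 0.58  0.47  1.84  0.    0.82 -1.11]
{"ax":0.2,"ay":-0.2,"az":-0.9,"x":0.001,"y":-0.002,"z":0.006,"grip":G}
--
end [0.4054 0.3216 0.0963]
```

View pics/s2.png

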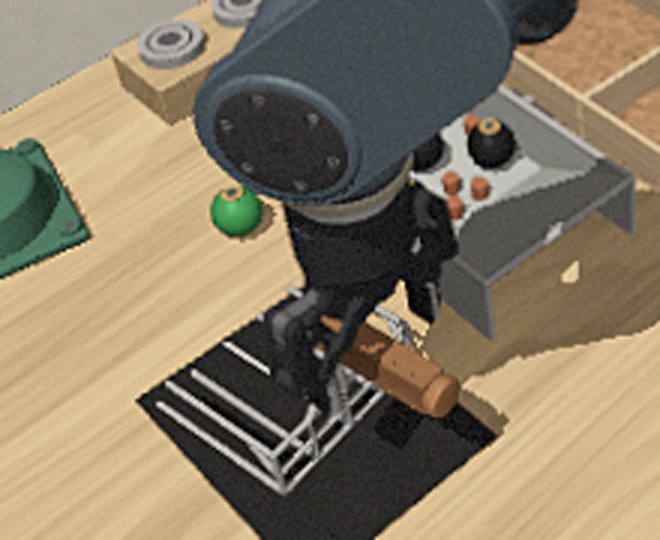

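The fingers straddle the handle, at (300,360) and (420,270). I'll close.

apply_moves([
  {"ax": 0,"ay": 0,"az": -0.9,"x": 0.001,"y": -0.001,"z": 0.006,"grip": 0.085},
  {"ax": 0,"ay": 0,"az": 0,"x": 0,"y": 0,"z": 0,"grip": 0.04},
  {"ax": 0,"ay": 0,"az": 0,"x": 0,"y": 0,"z": 0,"grip": 0.0},
  {"ax": 0,"ay": 0,"az": 0,"x": 0,"y": 0,"z": 0,"grip": 0.0},
  {"ax": 0,"ay": 0,"az": 0,"x": 0,"y": 0,"z": 0,"grip": 0.0},
  {"ax": 0,"ay": 0,"az": 0,"x": 0,"y": 0,"z": 0,"grip": 0.0},
  {"ax": 0,"ay": 0,"az": 0,"x": 0,"y": 0,"z": 0,"grip": 0.0},
  {"ax": 0,"ay": 0,"az": 0,"x": 0,"y": 0,"z": 0,"grip": 0.0},
], squeeze=120)

```text
time: 4.7
tcp_pos: [0.4069, 0.3221, 0.097]
tool_rot: [3.137, -0.004, 1.703]
contact_force: [0.4, 0.3, 2.0]
grip_width: 0.243
```

```bash
python3 - <<'E'
from h import *
st()
E
```

```text
4.7 [0.4069 0.3221 0.097 ] [179.73  -0.22  97.59] [0.42 0.33 2.03] 0.243 [ 0.58  0.48  1.85  0.    0.81 -1.13]
```

```bash
cat >> h.py <<'E'
M_ST=np.array([[0,1,0],[1,0,0],[0,0,-1.]])  # tool axes expressed: Rtool = Rscoop@M
TS=np.array([-.103,0,.093])
def sc(tip,yw,pitch,ref=(.072,0,0)):
    """TCP pose such that scoop point ref is at world 'tip'"""
    Rs=R.from_euler('zy',[0,0]).as_matrix() if 0 else yaw(yw)@R.from_euler('y',pitch,degrees=True).as_matrix()
    return np.array(tip)+Rs@(TS-np.array(ref)), Rs@M_ST
def tub(x,y,z,ytw=0): 
    return np.array(TUB[0])+yaw(TUB[1])@np.array([x,y,0])+[0,0,z]
def tray(x,y,z): return np.array(TRAY[0])+yaw(TRAY[1])@np.array([x,y,0])+[0,0,z]
def scoopnow():
    o=sensors.observe(); Rt=R.from_euler('xyz',o['tool_rot']).as_matrix(); Rs=Rt@M_ST.T
    O=o['tcp_pos']-Rs@TS; tip=O+Rs@np.array([.072,0,0]); e=R.from_matrix(Rs).as_euler('ZYX',degrees=True)
    q=yaw(-TUB[1])@(tip-np.array(TUB[0]))
    print('t',round(o['time'],2),'tip w',tip.round(4),'tub',q.round(4),'yaw,pitch,roll',e.round(2),'F',o['contact_force'].round(1),'g',round(o['grip_width'],3))
    return O,Rs
E
python3 - <<'E'
from h import *
O,Rs=scoopnow();print(O)
tp,tR=sc(O+Rs@[.072,0,0]+[0,0,.11],7.5,0)
plan([(tp,tR,.04)])
E
```

```text
t 4.7 tip w [0.5807 0.3456 0.0048] tub [0.0013 0.2319 0.0048] yaw,pitch,roll [ 7.59 -0.27  0.22] F [0.4 0.3 2. ] g 0.243
[0.50933957 0.33607609 0.00444429]
{"ax":0.1,"ay":-0.1,"az":0,"x":0,"y":0,"z":-0.037,"grip":G}
{"ax":0.1,"ay":-0.1,"az":0,"x":0,"y":0,"z":-0.037,"grip":G}
{"ax":0.1,"ay":-0,"az":0.1,"x":0.001,"y":0.001,"z":-0.037,"grip":G}
--
end [0.4074 0.3229 0.208 ]
```

apply_moves([
  {"ax": 0,"ay": 0,"az": 0,"x": 0,"y": 0,"z": -0.02,"grip": 0},
  {"ax": 0,"ay": 0,"az": 0,"x": 0,"y": 0,"z": -0.035,"grip": 0},
  {"ax": 0,"ay": 0,"az": 0,"x": 0,"y": 0,"z": -0.035,"grip": 0},
  {"ax": 0,"ay": 0,"az": 0,"x": 0,"y": 0,"z": -0.02,"grip": 0},
  {"ax": 0,"ay": 0,"az": 0,"x": 0,"y": 0,"z": 0,"grip": 0},
])

```text
time: 5.32
tcp_pos: [0.4046, 0.3208, 0.2078]
tool_rot: [-3.14, -0.002, 1.703]
contact_force: [0.1, -0.3, -2.4]
grip_width: 0.241
```

```bash
python3 - <<'E'
from h import *
O,Rs=scoopnow()
c=shot('side'); t=shot('top')
sg=[[Rs@np.array(p)+O for p in s] for s in scoop_pts()]
overlay(c,'s3.png',sg,(140,120,380,300),3)
overlay(t,'t3.png',sg,(110,80,300,280),3)
E
```

```text
t 5.33 tip w [0.5779 0.344  0.1145] tub [-0.0014  0.2302  0.1145] yaw,pitch,roll [7.56 0.08 0.12] F [ 0.1 -0.3 -2.4] g 0.241
```

View pics/s3.png

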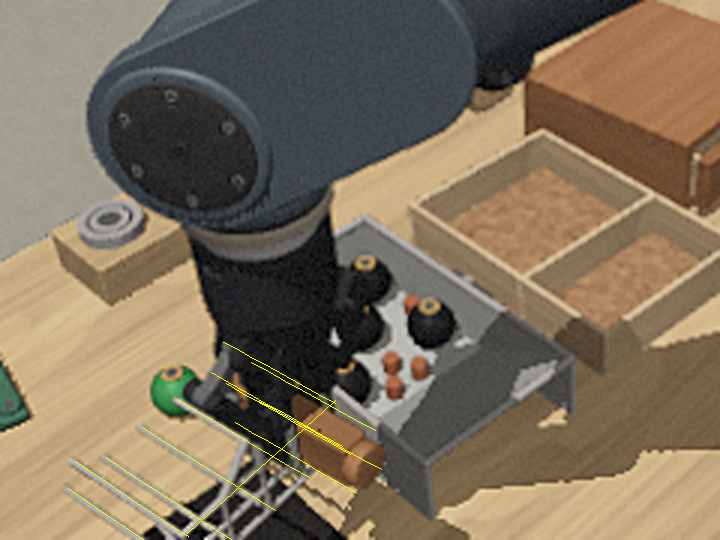

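View pics/t3.png

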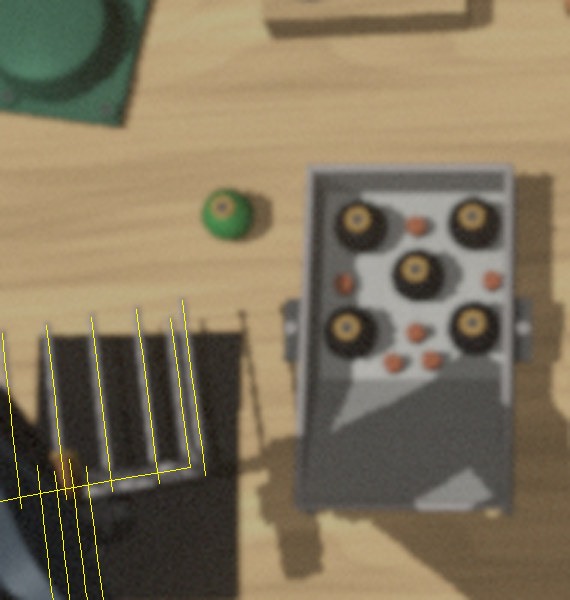

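```bash
python3 - <<'E'
from h import *
a=sc(tub(-.10,0,.14),-2.7,20)
plan([(*a,.04,4)])
E
```

```text
{"ax":3.3,"ay":0.3,"az":1.7,"x":-0.031,"y":-0.016,"z":-0.013,"grip":G}
{"ax":3.3,"ay":0.3,"az":1.7,"x":-0.031,"y":-0.015,"z":-0.013,"grip":G}
{"ax":3.3,"ay":0.3,"az":1.7,"x":-0.032,"y":-0.015,"z":-0.012,"grip":G}
{"ax":3.3,"ay":0.3,"az":1.7,"x":-0.032,"y":-0.015,"z":-0.011,"grip":G}
{"ax":3.3,"ay":0.3,"az":1.7,"x":-0.032,"y":-0.015,"z":-0.011,"grip":G}
{"ax":3.2,"ay":0.3,"az":1.7,"x":-0.032,"y":-0.014,"z":-0.01,"grip":G}
--
end [0.336  0.1254 0.287 ]
```

apply_moves([
  {"ax": 3.3,"ay": 0.3,"az": 1.7,"x": -0.031,"y": -0.016,"z": -0.013,"grip": 0},
  {"ax": 3.3,"ay": 0.3,"az": 1.7,"x": -0.031,"y": -0.015,"z": -0.013,"grip": 0},
  {"ax": 3.3,"ay": 0.3,"az": 1.7,"x": -0.032,"y": -0.015,"z": -0.012,"grip": 0},
  {"ax": 3.3,"ay": 0.3,"az": 1.7,"x": -0.032,"y": -0.015,"z": -0.011,"grip": 0},
  {"ax": 3.3,"ay": 0.3,"az": 1.7,"x": -0.032,"y": -0.015,"z": -0.011,"grip": 0},
  {"ax": 3.2,"ay": 0.3,"az": 1.7,"x": -0.02,"y": -0.01,"z": -0.01,"grip": 0},
  {"ax": 0,"ay": 0,"az": 0,"x": 0,"y": 0,"z": 0,"grip": 0},
  {"ax": 0,"ay": 0,"az": 0,"x": 0,"y": 0,"z": 0,"grip": 0},
])

```text
time: 6.42
tcp_pos: [0.3353, 0.1318, 0.2794]
tool_rot: [-2.769, 0.006, 1.518]
contact_force: [0.1, -0.0, -2.5]
grip_width: 0.242
```

```bash
python3 - <<'E'
from h import *
st();scoopnow()
a=sc(tub(-.10,0,.10),-2.7,26)
plan([(*a,.04,4)])
E
```

```text
6.42 [0.3353 0.1318 0.2794] [-158.64    0.34   86.98] [ 0.07 -0.02 -2.47] 0.242 [ 0.19  0.13  1.86  0.08  1.52 -1.35]
t 6.42 tip w [0.4642 0.1241 0.1291] tub [-0.1046  0.0052  0.1291] yaw,pitch,roll [-3.15 21.36 -0.37] F [ 0.1 -0.  -2.5] g 0.242
{"ax":2.3,"ay":0.1,"az":-0.2,"x":-0.003,"y":0.012,"z":0.006,"grip":G}
{"ax":2.3,"ay":0.1,"az":-0.2,"x":-0.004,"y":0.011,"z":0.005,"grip":G}
--
end [0.352  0.1239 0.2605]
```

apply_moves([
  {"ax": 2.2,"ay": 0.1,"az": -0.2,"x": -0.003,"y": 0.011,"z": 0.005,"grip": 0},
  {"ax": 2.2,"ay": 0.1,"az": -0.2,"x": -0.003,"y": 0.01,"z": 0.005,"grip": 0},
  {"ax": 0,"ay": 0,"az": 0,"x": 0,"y": 0,"z": 0,"grip": 0},
  {"ax": 0,"ay": 0,"az": 0,"x": 0,"y": 0,"z": 0,"grip": 0},
])

```text
time: 6.92
tcp_pos: [0.3503, 0.1273, 0.2596]
tool_rot: [-2.691, -0.0, 1.528]
contact_force: [-0.2, -0.3, -2.4]
grip_width: 0.242
```

```bash
python3 - <<'E'
from h import *
O,Rs=scoopnow()
c=shot('side'); t=shot('top')
sg=[[Rs@np.array(p)+O for p in s] for s in scoop_pts()]
overlay(c,'s4.png',sg,(180,100,400,300),3)
overlay(t,'t4.png',sg,(170,110,320,280),3.5)
c2=t['color'][:,:,::-1][110:280,170:320]; cv2.imwrite('pics/t4r.png',cv2.resize(c2,None,fx=3.5,fy=3.5,interpolation=cv2.INTER_CUBIC))
E
```

```text
t 6.92 tip w [0.4673 0.1223 0.0997] tub [-0.1015  0.0035  0.0997] yaw,pitch,roll [-2.450e+00  2.581e+01  1.000e-02] F [-0.2 -0.3 -2.4] g 0.242
```

View pics/s4.png

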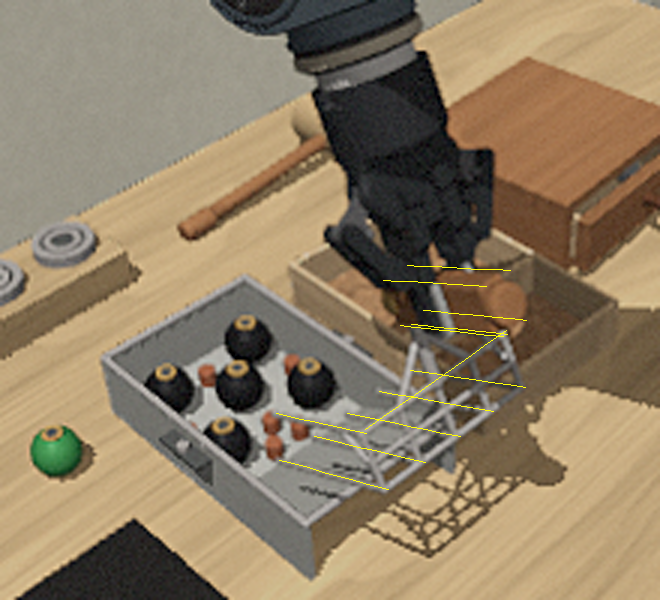

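View pics/t4r.png

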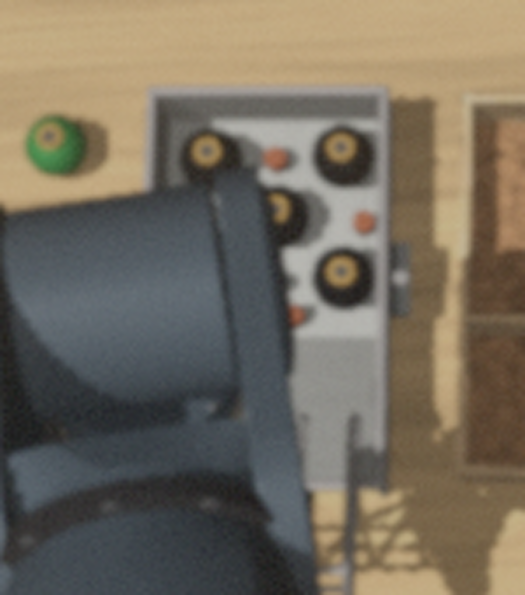

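View pics/t4.png

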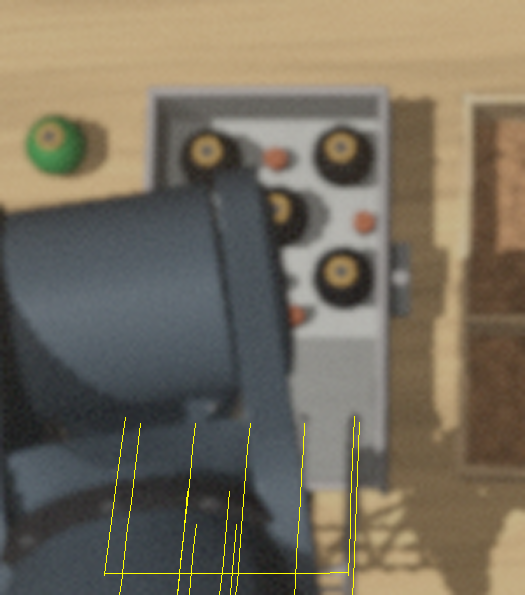

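The overlay matches the right rod tip at (354,415). The scoop is 3–4 mm left of the tub's centre line, so I'll correct that and go down the ramp.

```bash
python3 - <<'E'
from h import *
plan([(*sc(tub(-.10,0,.07),-2.7,28),.02,3),(*sc(tub(-.06,0,.033),-2.7,28),.02,3)])
E
```

```text
{"ax":1.1,"ay":0,"az":0.1,"x":-0.001,"y":0.009,"z":0.01,"grip":G}
{"ax":1.1,"ay":0.1,"az":0.1,"x":-0.002,"y":0.009,"z":0.009,"grip":G}
--
{"ax":0,"ay":-0,"az":0,"x":0,"y":0.018,"z":0.005,"grip":G}
{"ax":0,"ay":-0,"az":0,"x":0,"y":0.017,"z":0.005,"grip":G}
{"ax":0,"ay":-0,"az":0,"x":0,"y":0.018,"z":0.004,"grip":G}
--
end [0.398  0.1219 0.1976]
```

apply_moves([
  {"ax": 1.1,"ay": 0,"az": 0.1,"x": -0.001,"y": 0.009,"z": 0.01,"grip": 0},
  {"ax": 1.1,"ay": 0.1,"az": 0.1,"x": -0.002,"y": 0.009,"z": 0.009,"grip": 0},
  {"ax": 0,"ay": 0,"az": 0,"x": -0.001,"y": 0.012,"z": 0.002,"grip": 0},
  {"ax": 0,"ay": 0,"az": 0,"x": 0,"y": 0.01,"z": 0.002,"grip": 0},
  {"ax": 0,"ay": 0,"az": 0,"x": 0,"y": 0,"z": 0,"grip": 0},
  {"ax": 0,"ay": 0,"az": 0,"x": 0,"y": 0,"z": 0,"grip": 0},
])

```text
time: 7.78
tcp_pos: [0.3772, 0.1217, 0.2181]
tool_rot: [-2.651, -0.0, 1.524]
contact_force: [-0.4, -0.3, -2.1]
grip_width: 0.239
```

```bash
python3 - <<'E'
from h import *
scoopnow()
c=shot('side','s5.png',(180,100,400,300),3)
plan([(*sc(tub(-.06,0,.030),-2.7,28),.015,3),(*sc(tub(-.035,0,.012),-2.7,28),.015,3)])
E
```

```text
t 7.78 tip w [0.4877 0.1166 0.0536] tub [-0.0808 -0.0012  0.0536] yaw,pitch,roll [-2.700e+00  2.809e+01  2.000e-02] F [-0.4 -0.3 -2.1] g 0.239
{"ax":-0,"ay":-0,"az":0,"x":0,"y":0.01,"z":0.004,"grip":G}
{"ax":-0,"ay":-0,"az":0,"x":0.001,"y":0.01,"z":0.004,"grip":G}
{"ax":-0.1,"ay":-0,"az":0,"x":0,"y":0.009,"z":0.003,"grip":G}
--
{"ax":0,"ay":-0,"az":0,"x":0,"y":0.01,"z":0.001,"grip":G}
{"ax":0,"ay":-0,"az":0,"x":0,"y":0.01,"z":0.002,"grip":G}
{"ax":0,"ay":-0,"az":0,"x":0,"y":0.011,"z":0.001,"grip":G}
--
end [0.4231 0.1206 0.1767]
```

View pics/s5.png

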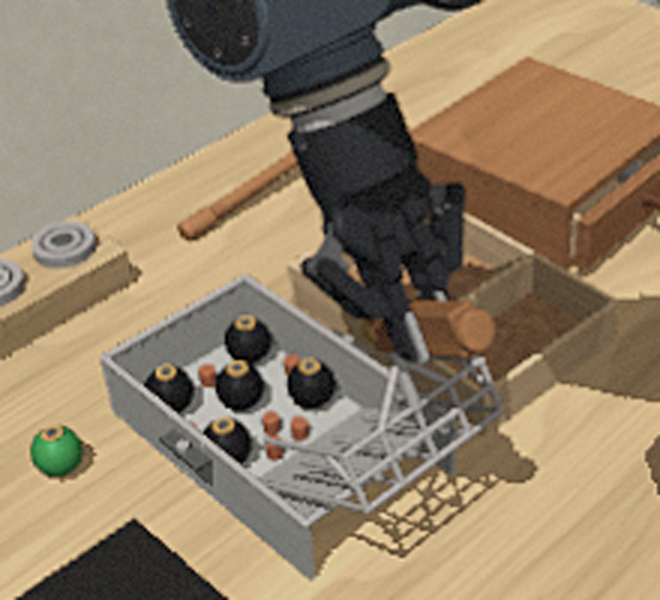

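The scoop is between the side walls and on the ramp side of all the knobs. I'll continue down and then level it as it advances.

```bash
cat >> h.py <<'E'
def pmin(xt,zt=.009,cl=.004):
    for p in np.arange(0,30,.25):
        a=np.radians(p); xb=xt-.132*np.cos(a)
        ok=True
        for f in np.linspace(0,1,20):
            x=xt-.132*f*np.cos(a); z=zt+.132*f*np.sin(a)
            if z< .005+max(0,(-.03-x)*.5714)+cl*.99*(1 if x<-.03 else 0): ok=False
        if ok: return p
    return 30
E
python3 - <<'E'
from h import *
for x in np.arange(-.03,.121,.015): print(round(x,3),pmin(x))
E
```

```text
-0.03 29.75
-0.015 26.5
0.0 23.5
0.015 20.0
0.03 16.75
0.045 13.5
0.06 10.0
0.075 6.5
0.09 3.0
0.105 0.0
0.12 0.0
```

apply_moves([
  {"ax": 0,"ay": 0,"az": 0,"x": 0.001,"y": 0.01,"z": 0.004,"grip": 0},
  {"ax": 0,"ay": 0,"az": 0,"x": 0.001,"y": 0.01,"z": 0.004,"grip": 0},
  {"ax": 0,"ay": 0,"az": 0,"x": 0,"y": 0.009,"z": 0.003,"grip": 0},
  {"ax": 0,"ay": 0,"az": 0,"x": 0,"y": 0.009,"z": 0.001,"grip": 0},
  {"ax": 0,"ay": 0,"az": 0,"x": 0,"y": 0.008,"z": 0.001,"grip": 0},
  {"ax": 0,"ay": 0,"az": 0,"x": 0,"y": 0,"z": 0,"grip": 0},
  {"ax": 0,"ay": 0,"az": 0,"x": 0,"y": 0,"z": 0,"grip": 0},
])

```text
time: 8.7
tcp_pos: [0.4144, 0.1222, 0.1827]
tool_rot: [-2.652, -0.0, 1.524]
contact_force: [-0.3, 0.5, -2.4]
grip_width: 0.246
```

```bash
python3 - <<'E'
from h import *
scoopnow()
w=[]
for x in (-.03,-.015,0,.015,.03,.045):
    w.append((*sc(tub(x,0,.009),-2.7,pmin(x)),.02,6))
plan(w,show=False)
E
```

```text
t 8.7 tip w [0.525  0.1171 0.0184] tub [-0.0436  0.001   0.0184] yaw,pitch,roll [-2.680e+00  2.805e+01  2.000e-02] F [-0.3  0.5 -2.4] g 0.246
{"ax":1.7,"ay":-0,"az":0,"x":-0.001,"y":0.019,"z":-0.003,"grip":G}
{"ax":-3.2,"ay":-0,"az":0,"x":0,"y":0.008,"z":0.002,"grip":G}
{"ax":-3,"ay":-0,"az":0,"x":0,"y":0.009,"z":0.003,"grip":G}
{"ax":-3.5,"ay":-0,"az":0,"x":0,"y":0.008,"z":0.005,"grip":G}
{"ax":-3.3,"ay":-0,"az":0,"x":0,"y":0.01,"z":0.005,"grip":G}
{"ax":-3.2,"ay":-0,"az":0,"x":0,"y":0.009,"z":0.005,"grip":G}
end [0.4653 0.1189 0.1407]
```

apply_moves([
  {"ax": 1,"ay": 0,"az": 0,"x": -0.001,"y": 0.015,"z": -0.002,"grip": 0},
  {"ax": -2.5,"ay": 0,"az": 0,"x": 0,"y": 0.009,"z": 0.002,"grip": 0},
  {"ax": -3,"ay": 0,"az": 0,"x": 0,"y": 0.009,"z": 0.003,"grip": 0},
  {"ax": 0,"ay": 0,"az": 0,"x": 0,"y": 0,"z": 0,"grip": 0},
])

```text
time: 9.2
tcp_pos: [0.4423, 0.12, 0.1651]
tool_rot: [-2.733, -0.001, 1.524]
contact_force: [0.2, -0.5, -1.5]
grip_width: 0.241
```

```bash
python3 - <<'E'
from h import *
scoopnow()
c=shot('side','s6.png',(200,140,360,290),4)
w=[]
for x in (0,.015,.03,.045,.06):
    w.append((*sc(tub(x,0,.009),-2.7,pmin(x)),.02,6))
plan(w,show=False)
E
```

```text
t 9.2 tip w [0.5658 0.1143 0.0101] tub [-0.0027  0.0002  0.0101] yaw,pitch,roll [-2.66 23.43  0.03] F [ 0.2 -0.5 -1.5] g 0.241
{"ax":0,"ay":-0,"az":0,"x":-0,"y":0.003,"z":-0,"grip":G}
{"ax":-3.5,"ay":-0,"az":0,"x":-0,"y":0.008,"z":0.005,"grip":G}
{"ax":-3.2,"ay":-0,"az":0,"x":-0,"y":0.01,"z":0.005,"grip":G}
{"ax":-3.3,"ay":-0,"az":0,"x":-0,"y":0.009,"z":0.006,"grip":G}
{"ax":-3.5,"ay":-0,"az":0,"x":-0,"y":0.009,"z":0.007,"grip":G}
end [0.4722 0.1186 0.1309]
```

View pics/s6.png

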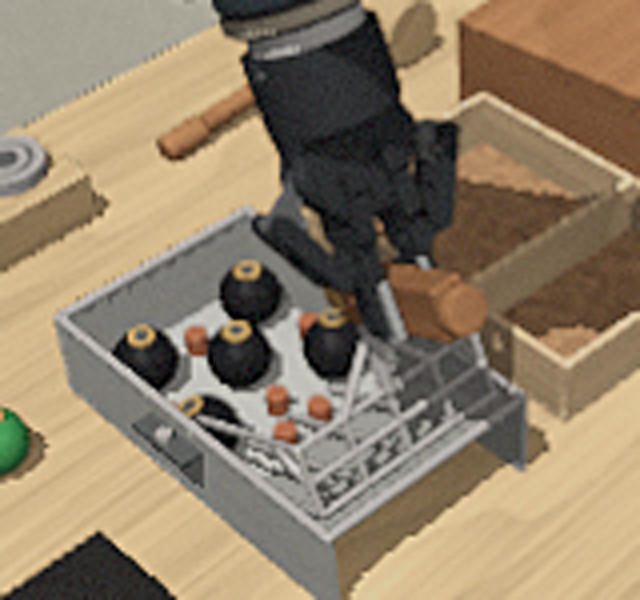

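The rods are entering beside the near knobs at (205,415) and (330,345) and nothing is jammed. Continuing.

apply_moves([
  {"ax": -2.5,"ay": 0,"az": 0,"x": 0,"y": 0.007,"z": 0.004,"grip": 0},
  {"ax": -3.2,"ay": 0,"az": 0,"x": 0,"y": 0.008,"z": 0.005,"grip": 0},
  {"ax": -3.2,"ay": 0,"az": 0,"x": 0,"y": 0.009,"z": 0.006,"grip": 0},
  {"ax": -3.2,"ay": 0,"az": 0,"x": 0,"y": 0.009,"z": 0.007,"grip": 0},
  {"ax": 0,"ay": 0,"az": 0,"x": 0,"y": 0,"z": 0,"grip": 0},
])

```text
time: 9.88
tcp_pos: [0.4656, 0.119, 0.1341]
tool_rot: [-2.942, -0.001, 1.524]
contact_force: [-0.4, -0.2, -1.8]
grip_width: 0.241
```

```bash
python3 - <<'E'
from h import *
scoopnow()
c=shot('side','s7.png',(200,140,360,290),4)
w=[]
for x in (.06,.075,.09,.105,.118):
    w.append((*sc(tub(x,0,.009),-2.7,pmin(x)),.02,6))
plan(w,show=False)
E
```

```text
t 9.88 tip w [0.6185 0.1119 0.0083] tub [0.05   0.0002 0.0083] yaw,pitch,roll [-2.67 11.44  0.03] F [-0.4 -0.2 -1.8] g 0.241
{"ax":-1.4,"ay":-0,"az":0,"x":-0,"y":0.007,"z":0.002,"grip":G}
{"ax":-3.5,"ay":-0,"az":0,"x":-0,"y":0.01,"z":0.008,"grip":G}
{"ax":-3.5,"ay":-0,"az":0,"x":-0,"y":0.009,"z":0.009,"grip":G}
{"ax":-3,"ay":-0,"az":0,"x":-0,"y":0.01,"z":0.009,"grip":G}
{"ax":-0,"ay":-0,"az":0,"x":-0,"y":0.013,"z":-0,"grip":G}
end [0.5111 0.1169 0.1019]
```

View pics/s7.png

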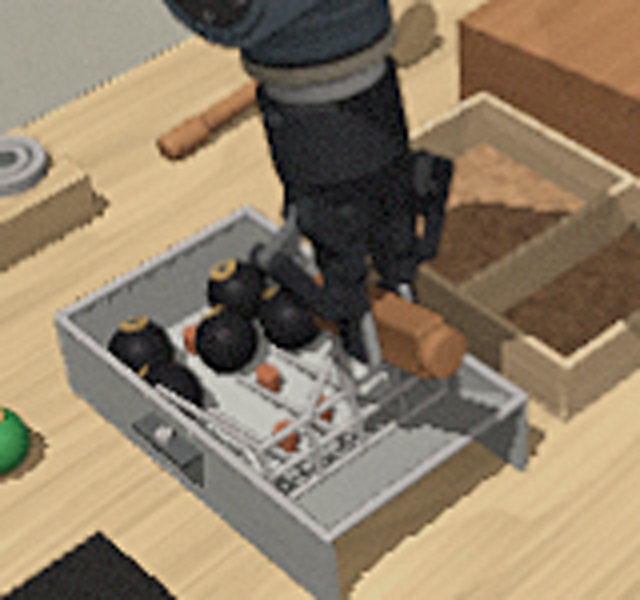

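The knobs are being pushed forward, at about (140,345), (170,380), (225,335), (235,285) and (285,315). Continuing to the far wall.

apply_moves([
  {"ax": -2.5,"ay": 0,"az": 0,"x": 0,"y": 0.007,"z": 0.004,"grip": 0},
  {"ax": -3.2,"ay": 0,"az": 0,"x": 0,"y": 0.009,"z": 0.007,"grip": 0},
  {"ax": -3.2,"ay": 0,"az": 0,"x": 0,"y": 0.009,"z": 0.008,"grip": 0},
  {"ax": -2.5,"ay": 0,"az": 0,"x": 0,"y": 0.008,"z": 0.007,"grip": 0},
  {"ax": 0,"ay": 0,"az": 0,"x": 0,"y": 0,"z": 0,"grip": 0},
])

```text
time: 10.55
tcp_pos: [0.4922, 0.1174, 0.1037]
tool_rot: [-3.129, 0.0, 1.523]
contact_force: [0.0, 0.4, -4.5]
grip_width: 0.238
```

```bash
python3 - <<'E'
from h import *
scoopnow()
c=shot('side','s8.png',(200,140,360,290),4)
w=[]
for x in (.105,.118,):
    w.append((*sc(tub(x,0,.008),-2.7,pmin(x)),.015,6))
plan(w,show=False)
E
```

```text
t 10.55 tip w [0.6658 0.1091 0.0085] tub [ 0.0975 -0.0003  0.0085] yaw,pitch,roll [-2.74  0.73 -0.02] F [ 0.   0.4 -4.5] g 0.238
{"ax":-0.7,"ay":0,"az":-0,"x":0,"y":0.006,"z":0.003,"grip":G}
{"ax":-0,"ay":0,"az":-0,"x":0,"y":0.013,"z":-0,"grip":G}
end [0.5113 0.1166 0.1009]
```

View pics/s8.png

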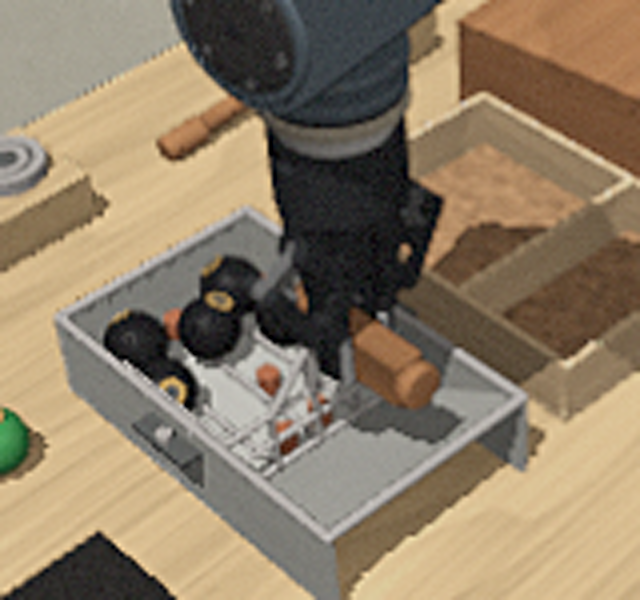

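apply_moves([
  {"ax": -0.6,"ay": 0,"az": 0,"x": 0,"y": 0.007,"z": 0.003,"grip": 0},
  {"ax": 0,"ay": 0,"az": 0,"x": 0,"y": 0.008,"z": 0,"grip": 0},
  {"ax": 0,"ay": 0,"az": 0,"x": 0,"y": 0.004,"z": 0,"grip": 0},
  {"ax": 0,"ay": 0,"az": 0,"x": 0,"y": 0,"z": 0,"grip": 0},
])

```text
time: 11.1
tcp_pos: [0.5046, 0.117, 0.1018]
tool_rot: [-3.117, 0.001, 1.523]
contact_force: [-4.1, 1.2, 3.5]
grip_width: 0.24
```

```bash
python3 - <<'E'
from h import *
scoopnow()
c=shot('side','s9.png',(200,140,360,290),4)
c=shot('top','t9.png',(180,110,320,270),4)
E
```

```text
t 11.1 tip w [0.6771 0.1086 0.0046] tub [ 0.1087 -0.0003  0.0046] yaw,pitch,roll [-2.75  1.39 -0.08] F [-4.1  1.2  3.5] g 0.24
```

View pics/s9.png

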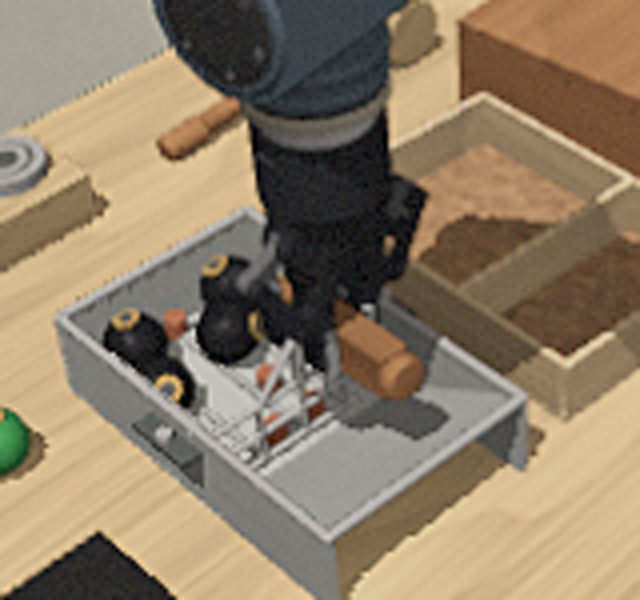

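View pics/t9.png

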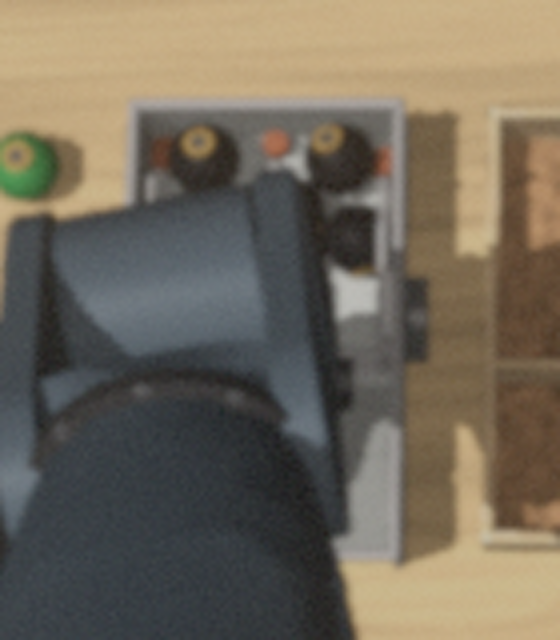

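Two corner chips, at (160,150) and (385,160) in the top crop, stop the outer rods 16 mm short of the far wall. The far knobs are still over the tines. I'll tilt the mouth up about the back, which lifts the tips over those chips, and then press forward.

```bash
python3 - <<'E'
from h import *
B=(-.06,0,0)
plan([(*sc(tub(-.0235,0,.009),-2.7,-8,B),.02,3),(*sc(tub(-.012,0,.011),-2.7,-12,B),.02,3),(*sc(tub(-.012,0,.03),-2.7,-18,B),.02,3)])
E
```

```text
{"ax":-2.3,"ay":0,"az":-0,"x":-0,"y":-0.004,"z":0.002,"grip":G}
{"ax":-2.4,"ay":0,"az":-0,"x":-0,"y":-0.004,"z":0.002,"grip":G}
{"ax":-2.3,"ay":0,"az":-0,"x":-0,"y":-0.004,"z":0.001,"grip":G}
{"ax":-2.4,"ay":0.1,"az":-0,"x":-0,"y":-0.003,"z":0.001,"grip":G}
--
{"ax":-2,"ay":-0,"az":-0,"x":-0,"y":0.003,"z":0.002,"grip":G}
{"ax":-2,"ay":-0,"az":-0,"x":-0,"y":0.002,"z":0.001,"grip":G}
--
{"ax":-3,"ay":-0,"az":-0,"x":-0,"y":-0.003,"z":-0.007,"grip":G}
{"ax":-3,"ay":-0,"az":-0,"x":-0,"y":-0.002,"z":-0.007,"grip":G}
--
end [0.487  0.1178 0.1056]
```

apply_moves([
  {"ax": -2.3,"ay": 0,"az": 0,"x": 0,"y": -0.003,"z": 0.001,"grip": 0},
  {"ax": -2.4,"ay": 0,"az": 0,"x": 0,"y": -0.003,"z": 0.001,"grip": 0},
  {"ax": -2.3,"ay": 0,"az": 0,"x": 0,"y": -0.003,"z": 0.001,"grip": 0},
  {"ax": -2.4,"ay": 0,"az": 0,"x": 0,"y": -0.002,"z": 0.001,"grip": 0},
  {"ax": 0,"ay": 0,"az": 0,"x": 0,"y": 0,"z": 0,"grip": 0},
])

```text
time: 11.82
tcp_pos: [0.4932, 0.1173, 0.0972]
tool_rot: [3.005, 0.002, 1.522]
contact_force: [-0.3, 0.2, -5.1]
grip_width: 0.244
```

```bash
python3 - <<'E'
from h import *
scoopnow()
c=shot('side','s10.png',(200,140,360,290),4)
c=shot('top','t10.png',(180,110,320,270),4)
B=(-.06,0,0)
plan([(*sc(tub(-.012,0,.011),-2.7,-12,B),.02,3),(*sc(tub(-.012,0,.03),-2.7,-18,B),.02,3)])
E
```

```text
t 11.82 tip w [0.679  0.1081 0.0289] tub [ 0.1106 -0.0006  0.0289] yaw,pitch,roll [-2.77 -7.81 -0.13] F [-0.3  0.2 -5.1] g 0.244
{"ax":-2.1,"ay":0.1,"az":-0,"x":0,"y":0,"z":0.002,"grip":G}
{"ax":-2.1,"ay":0,"az":-0.1,"x":0,"y":0.001,"z":0.003,"grip":G}
--
{"ax":-3,"ay":0,"az":0,"x":0,"y":-0.003,"z":-0.007,"grip":G}
{"ax":-3,"ay":0,"az":0,"x":0,"y":-0.003,"z":-0.007,"grip":G}
--
end [0.4866 0.1177 0.1049]
```

View pics/s10.png

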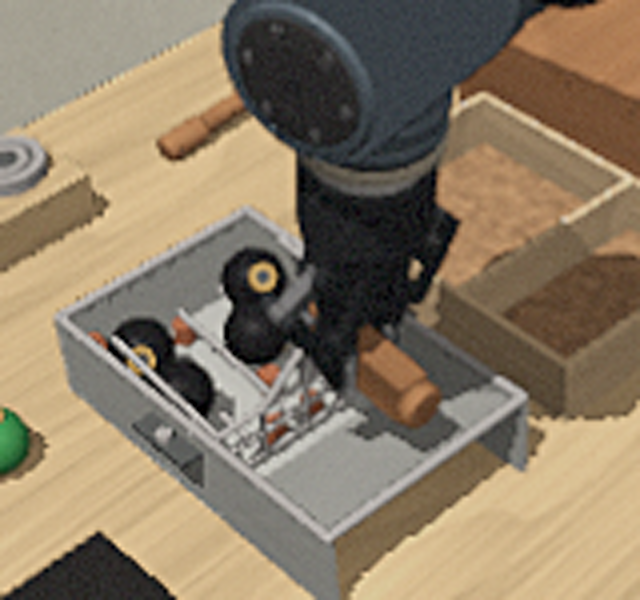

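View pics/t10.png

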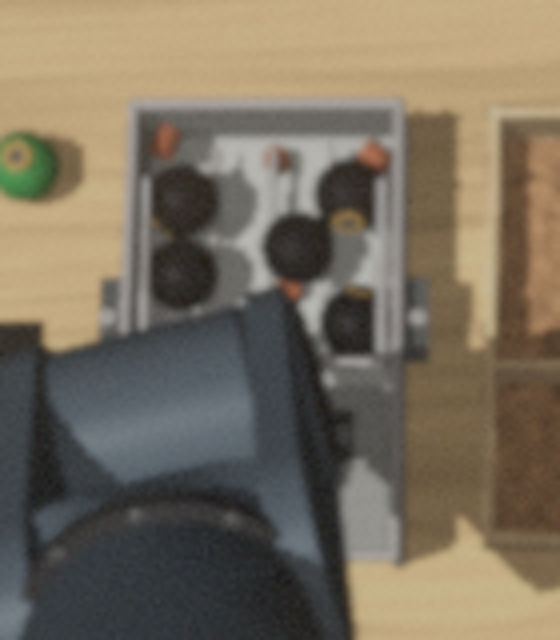

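All five knobs have rolled back onto the tines, at (183,197), (183,270), (297,247), (345,190) and (350,322) in the top crop. Next I'll tilt further and lift.

apply_moves([
  {"ax": -3,"ay": 0,"az": 0,"x": 0,"y": -0.003,"z": -0.004,"grip": 0},
  {"ax": -3,"ay": 0,"az": 0,"x": 0,"y": -0.004,"z": -0.007,"grip": 0},
  {"ax": -3,"ay": 0,"az": 0,"x": 0,"y": -0.004,"z": -0.01,"grip": 0},
  {"ax": -2,"ay": 0,"az": 0,"x": 0,"y": -0.004,"z": -0.012,"grip": 0},
  {"ax": 0,"ay": 0,"az": 0,"x": 0,"y": -0.004,"z": -0.015,"grip": 0},
  {"ax": 0,"ay": 0,"az": 0,"x": 0,"y": 0,"z": 0,"grip": 0},
  {"ax": 0,"ay": 0,"az": 0,"x": 0,"y": 0,"z": 0,"grip": 0},
])

```text
time: 12.8
tcp_pos: [0.4663, 0.1186, 0.1412]
tool_rot: [2.809, 0.002, 1.519]
contact_force: [0.4, 0.2, -5.6]
grip_width: 0.241
```

```bash
python3 - <<'E'
from h import *
scoopnow();st()
c=shot('side','s11.png',(200,140,360,290),4)
c=shot('top','t11.png',(180,110,320,270),4)
E
```

```text
t 12.8 tip w [0.6619 0.1085 0.1105] tub [ 0.0935 -0.0011  0.1105] yaw,pitch,roll [ -2.9  -19.08  -0.13] F [ 0.4  0.2 -5.6] g 0.241
12.8 [0.4663 0.1186 0.1412] [1.6092e+02 1.3000e-01 8.7060e+01] [ 0.37  0.24 -5.6 ] 0.241 [ 0.2   0.24  2.12 -0.19  0.46 -1.17]
```

View pics/s11.png

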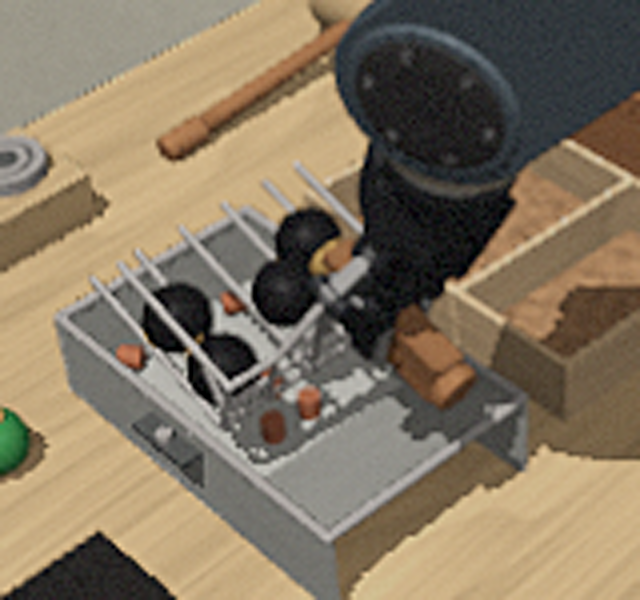

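View pics/t11.png

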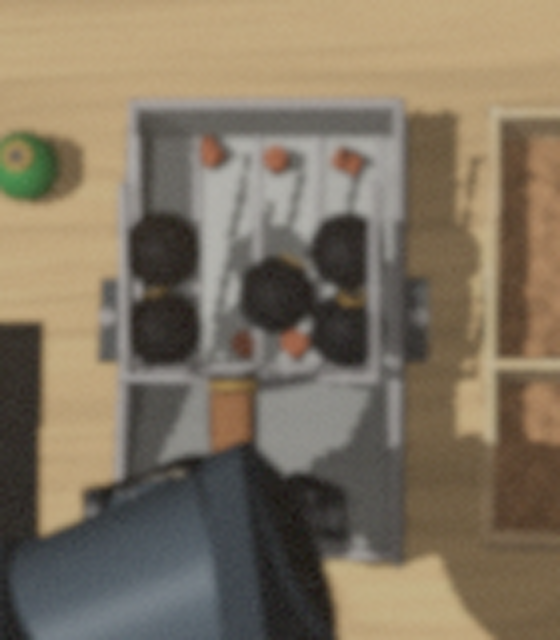

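All five knobs are in the basket: two left, one mid and two right. I can see five chips below, so I'll lift more and account for the sixth.

apply_moves([
  {"ax": 0,"ay": 0,"az": 0,"x": 0,"y": -0.006,"z": -0.018,"grip": 0},
  {"ax": 0,"ay": 0,"az": 0,"x": 0,"y": -0.006,"z": -0.018,"grip": 0},
  {"ax": 0,"ay": 0,"az": 0,"x": 0.005,"y": 0,"z": -0.005,"grip": 0},
  {"ax": 0,"ay": 0,"az": 0,"x": -0.01,"y": 0,"z": 0,"grip": 0},
  {"ax": 0,"ay": 0,"az": 0,"x": 0.006,"y": 0,"z": 0,"grip": 0},
  {"ax": 0,"ay": 0,"az": 0,"x": 0,"y": 0,"z": 0,"grip": 0},
])

```text
time: 13.65
tcp_pos: [0.4419, 0.1205, 0.1741]
tool_rot: [2.813, 0.003, 1.518]
contact_force: [-0.6, 0.1, -5.9]
grip_width: 0.241
```

```bash
python3 - <<'E'
from h import *
scoopnow();st()
c=shot('side','s12.png',(200,100,360,290),3.1)
c=shot('top','t12.png',(180,110,320,270),4)
E
```

```text
t 13.65 tip w [0.6373 0.1102 0.1425] tub [ 0.0689 -0.0006  0.1425] yaw,pitch,roll [ -2.94 -18.83  -0.2 ] F [-0.6  0.1 -5.9] g 0.241
13.65 [0.4419 0.1205 0.1741] [161.17   0.19  87.  ] [-0.63  0.13 -5.86] 0.241 [ 0.22  0.14  2.14 -0.17  0.55 -1.17]
```

View pics/s12.png

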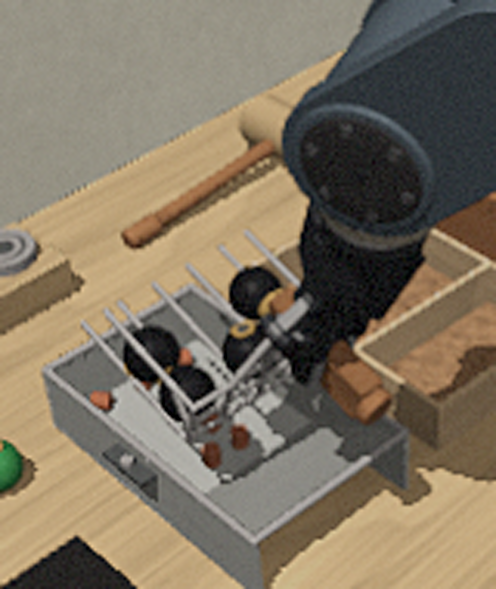

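View pics/t12.png

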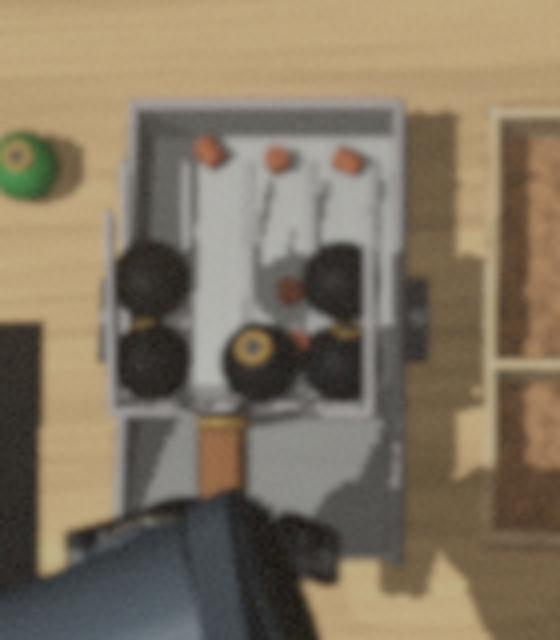

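Six chips are accounted for. Three are at the far wall, (290,290) and (302,340) are on the floor, and one seen earlier at (240,343) is now hidden under the mid knob. I'll carry the scoop to the tray.

```bash
python3 - <<'E'
from h import *
plan([(*sc(tray(.03,0,.145),-4,-19),.03,3)])
E
```

```text
{"ax":-0,"ay":-0,"az":0.1,"x":-0.027,"y":-0.005,"z":-0.002,"grip":G}
{"ax":-0,"ay":-0,"az":0.1,"x":-0.027,"y":-0.004,"z":-0.002,"grip":G}
{"ax":-0,"ay":-0,"az":0.1,"x":-0.027,"y":-0.005,"z":-0.002,"grip":G}
{"ax":-0,"ay":-0,"az":0.1,"x":-0.027,"y":-0.004,"z":-0.002,"grip":G}
{"ax":-0,"ay":-0,"az":0.2,"x":-0.027,"y":-0.004,"z":-0.001,"grip":G}
{"ax":-0.1,"ay":-0,"az":0.1,"x":-0.027,"y":-0.004,"z":-0.002,"grip":G}
{"ax":-0,"ay":-0.1,"az":0.2,"x":-0.027,"y":-0.005,"z":-0.001,"grip":G}
{"ax":-0.1,"ay":-0,"az":0.1,"x":-0.028,"y":-0.004,"z":-0.002,"grip":G}
--
end [ 0.3914 -0.094   0.1764]
```

apply_moves([
  {"ax": 0,"ay": 0,"az": 0,"x": -0.008,"y": -0.002,"z": -0.002,"grip": 0},
  {"ax": 0,"ay": 0,"az": 0,"x": -0.016,"y": -0.004,"z": -0.002,"grip": 0},
  {"ax": 0,"ay": 0,"az": 0.1,"x": -0.024,"y": -0.004,"z": -0.001,"grip": 0},
  {"ax": 0,"ay": 0,"az": 0.1,"x": -0.027,"y": -0.004,"z": -0.001,"grip": 0},
  {"ax": 0,"ay": 0,"az": 0.2,"x": -0.027,"y": -0.004,"z": -0.001,"grip": 0},
  {"ax": 0,"ay": 0,"az": 0.2,"x": -0.027,"y": -0.004,"z": -0.001,"grip": 0},
  {"ax": 0,"ay": 0,"az": 0.2,"x": -0.027,"y": -0.004,"z": -0.001,"grip": 0},
  {"ax": 0,"ay": 0,"az": 0.2,"x": -0.024,"y": -0.004,"z": -0.001,"grip": 0},
  {"ax": 0,"ay": 0,"az": 0.1,"x": -0.016,"y": -0.004,"z": -0.001,"grip": 0},
  {"ax": 0,"ay": 0,"az": 0,"x": -0.008,"y": -0.001,"z": 0,"grip": 0},
  {"ax": 0,"ay": 0,"az": 0,"x": 0,"y": 0,"z": 0,"grip": 0},
])

```text
time: 15.12
tcp_pos: [0.3889, -0.0911, 0.1742]
tool_rot: [2.811, 0.001, 1.501]
contact_force: [-0.6, -0.4, -6.0]
grip_width: 0.244
```

```bash
python3 - <<'E'
from h import *
scoopnow()
O,Rs=scoopnow(); tip=O+Rs@[.072,0,0]; print('tray',yaw(4)@(tip-np.array(TRAY[0])))
c=shot('side','s13.png',(200,100,400,290),3)
c=shot('top','t13.png',(180,110,400,270),3.5)
plan([(*sc(tray(.03,0,.10),-4,-10),.015,2.5),(*sc(tray(.03,0,.066),-4,-4),.015,2)])
E
```

```text
t 15.12 tip w [ 0.5841 -0.1047  0.143 ] tub [ 0.0259 -0.2177  0.143 ] yaw,pitch,roll [ -3.95 -18.91  -0.07] F [-0.6 -0.4 -6. ] g 0.244
t 15.12 tip w [ 0.5841 -0.1047  0.143 ] tub [ 0.0259 -0.2177  0.143 ] yaw,pitch,roll [ -3.95 -18.91  -0.07] F [-0.6 -0.4 -6. ] g 0.244
tray [0.02742693 0.00253281 0.14295415]
{"ax":2.2,"ay":0,"az":0,"x":-0.001,"y":0.001,"z":0.004,"grip":G}
{"ax":2.2,"ay":0,"az":0,"x":-0.001,"y":0.001,"z":0.004,"grip":G}
{"ax":2.3,"ay":0,"az":0,"x":-0.001,"y":0.002,"z":0.004,"grip":G}
{"ax":2.2,"ay":0,"az":0.1,"x":-0,"y":0.002,"z":0.003,"grip":G}
--
{"ax":1.5,"ay":0,"az":-0,"x":-0,"y":0.001,"z":0.004,"grip":G}
{"ax":1.5,"ay":0,"az":-0,"x":-0,"y":0.001,"z":0.004,"grip":G}
{"ax":1.5,"ay":0,"az":-0,"x":-0,"y":0.002,"z":0.004,"grip":G}
{"ax":1.5,"ay":0,"az":-0,"x":-0,"y":0.001,"z":0.004,"grip":G}
--
end [ 0.4058 -0.0946  0.1461]
```

View pics/s13.png

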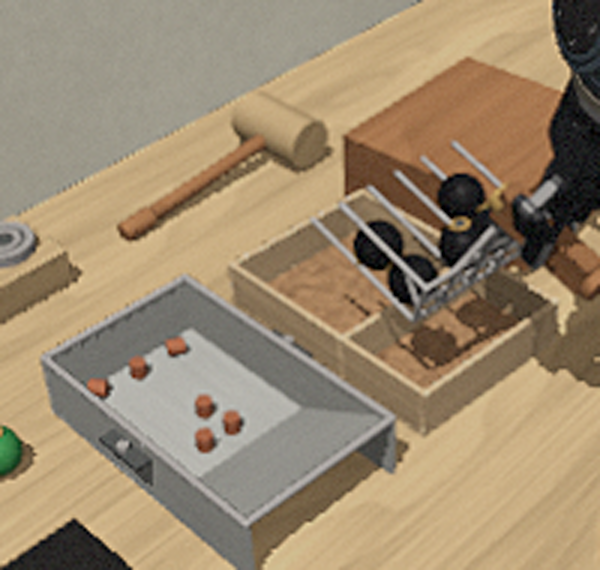

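View pics/t13.png

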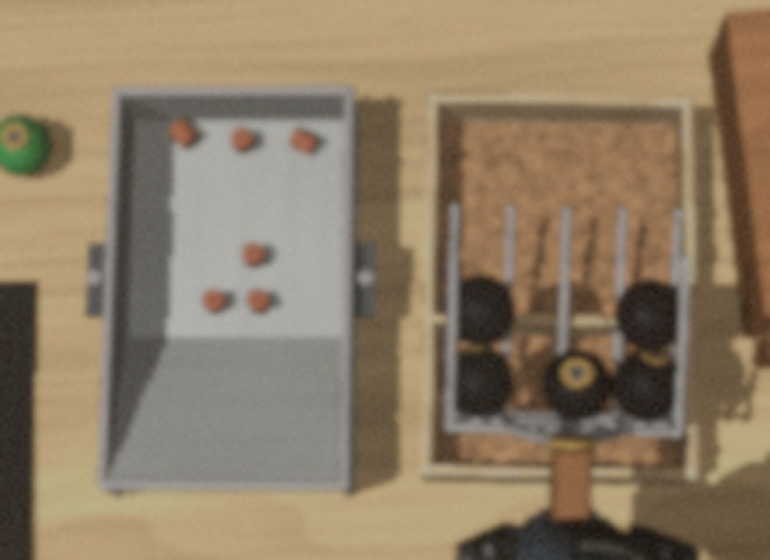

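Six chips are in the tub and five knobs are in the basket over the tray. I'll lower and level it slowly.

apply_moves([
  {"ax": 2,"ay": 0,"az": 0,"x": -0.001,"y": 0.001,"z": 0.004,"grip": 0},
  {"ax": 2,"ay": 0,"az": 0,"x": -0.001,"y": 0.001,"z": 0.004,"grip": 0},
  {"ax": 2,"ay": 0,"az": 0,"x": 0,"y": 0.002,"z": 0.004,"grip": 0},
  {"ax": 2,"ay": 0,"az": 0,"x": 0,"y": 0.002,"z": 0.004,"grip": 0},
  {"ax": 1.5,"ay": 0,"az": 0,"x": 0,"y": 0.001,"z": 0.004,"grip": 0},
  {"ax": 1.5,"ay": 0,"az": 0,"x": 0,"y": 0.001,"z": 0.004,"grip": 0},
  {"ax": 1.5,"ay": 0,"az": 0,"x": 0,"y": 0.001,"z": 0.003,"grip": 0},
  {"ax": 1,"ay": 0,"az": 0,"x": 0,"y": 0.001,"z": 0.002,"grip": 0},
  {"ax": 0,"ay": 0,"az": 0,"x": 0,"y": 0,"z": 0,"grip": 0},
])

```text
time: 16.35
tcp_pos: [0.4063, -0.0926, 0.1463]
tool_rot: [3.061, 0.001, 1.505]
contact_force: [-0.1, -0.0, -5.5]
grip_width: 0.244
```

```bash
python3 - <<'E'
from h import *
O,Rs=scoopnow(); tip=O+Rs@[.072,0,0]; print('tray',yaw(4)@(tip-np.array(TRAY[0])))
c=shot('side','s14.png',(260,100,400,240),4)
plan([(*sc(tray(.03,0,.063),-4,10),.02,2)])
E
```

```text
t 16.35 tip w [ 0.5878 -0.1047  0.0678] tub [ 0.0296 -0.2176  0.0678] yaw,pitch,roll [-3.79 -4.64 -0.08] F [-0.1 -0.  -5.5] g 0.244
tray [0.0310842  0.00276402 0.06781437]
{"ax":1.8,"ay":0,"az":0,"x":-0,"y":0.003,"z":-0.005,"grip":G}
{"ax":1.8,"ay":0,"az":0,"x":-0,"y":0.003,"z":-0.005,"grip":G}
{"ax":1.8,"ay":0,"az":0,"x":-0,"y":0.003,"z":-0.005,"grip":G}
{"ax":1.9,"ay":0,"az":0,"x":-0,"y":0.003,"z":-0.005,"grip":G}
{"ax":1.8,"ay":0,"az":0,"x":-0.001,"y":0.003,"z":-0.005,"grip":G}
{"ax":1.9,"ay":0,"az":0.1,"x":-0,"y":0.003,"z":-0.005,"grip":G}
{"ax":1.8,"ay":0,"az":0,"x":-0.001,"y":0.003,"z":-0.005,"grip":G}
{"ax":1.9,"ay":0.1,"az":0.1,"x":-0,"y":0.003,"z":-0.004,"grip":G}
--
end [ 0.4309 -0.0961  0.1846]
```

View pics/s14.png

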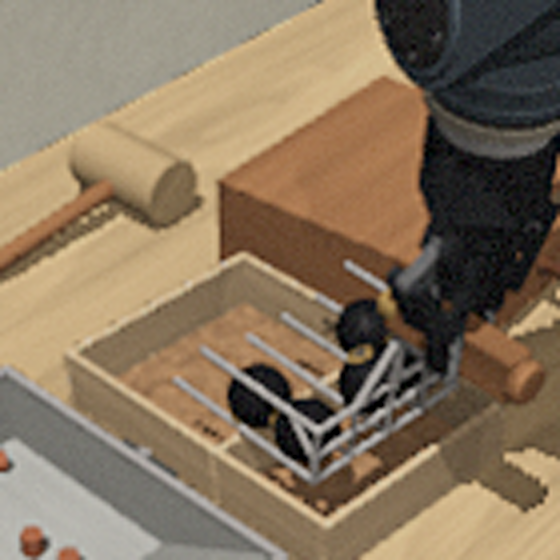

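The knobs are held in the nearly level basket, with the tips over the far bay. I'll tip slowly.

apply_moves([
  {"ax": 1.8,"ay": 0,"az": 0,"x": -0.001,"y": 0.003,"z": -0.005,"grip": 0},
  {"ax": 1.8,"ay": 0,"az": 0,"x": -0.001,"y": 0.003,"z": -0.005,"grip": 0},
  {"ax": 1.8,"ay": 0,"az": 0,"x": 0,"y": 0.003,"z": -0.005,"grip": 0},
  {"ax": 1,"ay": 0,"az": 0,"x": 0,"y": 0.002,"z": -0.003,"grip": 0},
  {"ax": 0,"ay": 0,"az": 0,"x": 0,"y": 0,"z": 0,"grip": 0},
  {"ax": 0,"ay": 0,"az": 0,"x": 0,"y": 0,"z": 0,"grip": 0},
  {"ax": 1,"ay": 0,"az": 0,"x": 0,"y": 0.002,"z": -0.003,"grip": 0},
  {"ax": 1,"ay": 0,"az": 0,"x": 0,"y": 0.002,"z": -0.003,"grip": 0},
  {"ax": 1,"ay": 0,"az": 0,"x": 0,"y": 0.002,"z": -0.003,"grip": 0},
  {"ax": 0,"ay": 0,"az": 0,"x": 0,"y": 0,"z": 0,"grip": 0},
])

```text
time: 17.65
tcp_pos: [0.4224, -0.0956, 0.1747]
tool_rot: [-3.054, 0.001, 1.504]
contact_force: [-0.3, -0.8, -4.9]
grip_width: 0.248
```

```bash
python3 - <<'E'
from h import *
O,Rs=scoopnow(); tip=O+Rs@[.072,0,0]; print('tray',yaw(4)@(tip-np.array(TRAY[0])))
c=shot('side','s15.png',(260,100,400,240),4)
c=shot('top','t15.png',(280,110,420,270),4)
plan([(*sc(tray(.03,0,.063),-4,22),.02,2)])
E
```

```text
t 17.65 tip w [ 0.5882 -0.1068  0.0668] tub [ 0.0301 -0.2196  0.0668] yaw,pitch,roll [-3.84  5.02 -0.06] F [-0.3 -0.8 -4.9] g 0.248
tray [0.03163373 0.00070544 0.06675056]
{"ax":1.9,"ay":0,"az":0,"x":-0,"y":0.004,"z":-0.005,"grip":G}
{"ax":1.9,"ay":0,"az":0,"x":-0,"y":0.004,"z":-0.005,"grip":G}
{"ax":1.9,"ay":0,"az":0,"x":-0,"y":0.003,"z":-0.005,"grip":G}
{"ax":1.9,"ay":0,"az":0,"x":-0,"y":0.003,"z":-0.005,"grip":G}
{"ax":1.9,"ay":0,"az":0,"x":-0,"y":0.003,"z":-0.005,"grip":G}
{"ax":1.9,"ay":0,"az":0,"x":-0,"y":0.003,"z":-0.005,"grip":G}
{"ax":1.9,"ay":0,"az":0,"x":-0,"y":0.003,"z":-0.006,"grip":G}
{"ax":1.8,"ay":0.1,"az":0.1,"x":-0,"y":0.002,"z":-0.006,"grip":G}
{"ax":1.9,"ay":0,"az":0,"x":-0.001,"y":0.003,"z":-0.005,"grip":G}
--
end [ 0.4595 -0.099   0.2144]
```

View pics/s15.png

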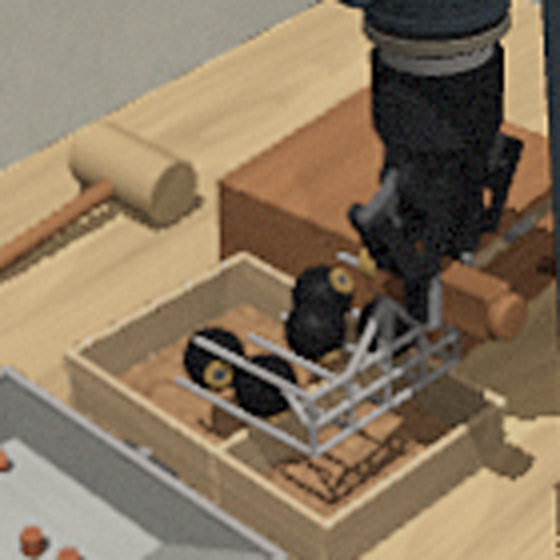

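View pics/t15.png

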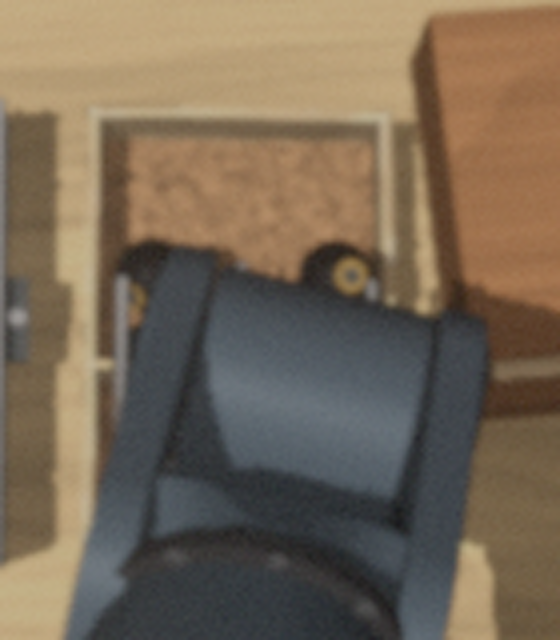

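Knobs are rolling out at the tips. I'll hold for a moment.

apply_moves([
  {"ax": 0,"ay": 0,"az": 0,"x": 0,"y": 0,"z": 0,"grip": 0},
  {"ax": 0,"ay": 0,"az": 0,"x": 0,"y": 0,"z": 0,"grip": 0},
  {"ax": 0,"ay": 0,"az": 0,"x": 0,"y": 0,"z": 0,"grip": 0},
  {"ax": 0,"ay": 0,"az": 0,"x": 0,"y": 0,"z": 0,"grip": 0},
])

```text
time: 18.25
tcp_pos: [0.4221, -0.0955, 0.1747]
tool_rot: [-3.055, 0.001, 1.504]
contact_force: [0.9, -0.4, -2.8]
grip_width: 0.24
```

```bash
python3 - <<'E'
from h import *
scoopnow()
c=shot('side','s16.png',(260,100,400,240),4)
E
```

```text
t 18.25 tip w [ 0.588  -0.1068  0.067 ] tub [ 0.0299 -0.2197  0.067 ] yaw,pitch,roll [-3.85  4.96 -0.06] F [ 0.9 -0.4 -2.8] g 0.24
```

View pics/s16.png

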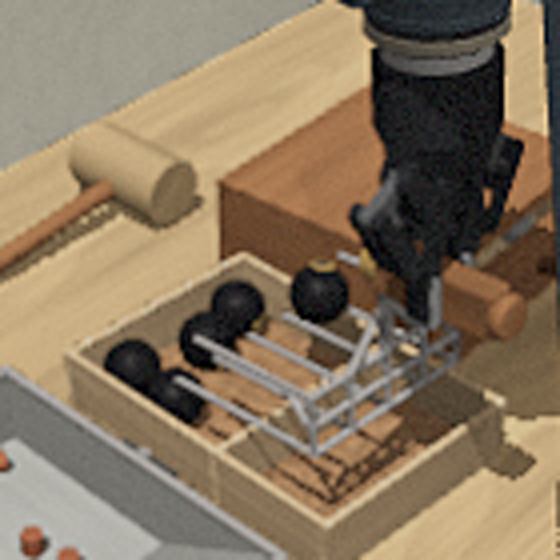

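apply_moves([
  {"ax": 0,"ay": 0,"az": 0,"x": 0,"y": 0,"z": 0,"grip": 0},
  {"ax": 0,"ay": 0,"az": 0,"x": 0,"y": 0,"z": 0,"grip": 0},
  {"ax": 0,"ay": 0,"az": 0,"x": 0,"y": 0,"z": 0,"grip": 0},
])

```text
time: 18.68
tcp_pos: [0.4224, -0.0956, 0.175]
tool_rot: [-3.056, 0.001, 1.504]
contact_force: [-0.0, -0.0, -2.4]
grip_width: 0.243
```

```bash
python3 - <<'E'
from h import *
scoopnow()
c=shot('side','s17.png',(260,100,400,240),4)
c=shot('top','t17.png',(280,110,420,270),4)
E
```

```text
t 18.68 tip w [ 0.5884 -0.107   0.0674] tub [ 0.0303 -0.2198  0.0674] yaw,pitch,roll [-3.86  4.9  -0.08] F [-0.  -0.  -2.4] g 0.243
```

View pics/s17.png

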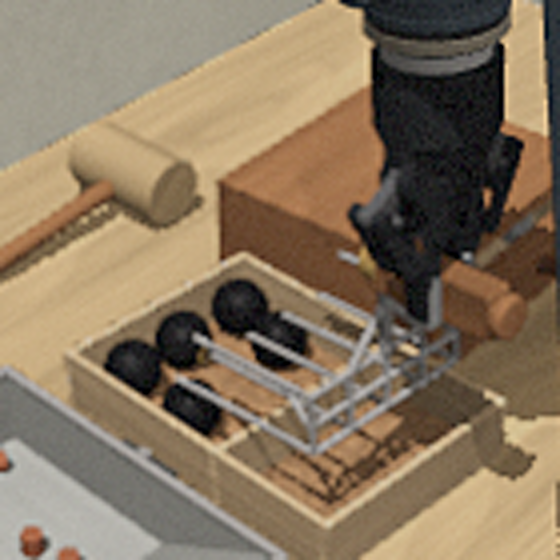

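View pics/t17.png

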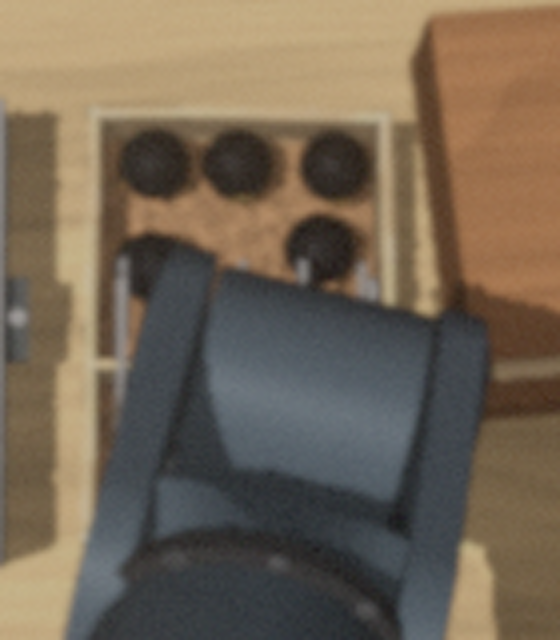

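All five knobs are in the far bay and the basket is empty. I'll take the scoop back to the mat.

```bash
python3 - <<'E'
from h import *
a=sc(np.array([.588,-.107,.15]),-3.9,0)
h=sc(np.array([.5093,.3361,.10]),7.6,0,(0,0,0))
plan([(*a,.03,3),(*h,.05,5)])
E
```

```text
{"ax":-1.6,"ay":0,"az":0,"x":-0,"y":-0.005,"z":-0.022,"grip":G}
{"ax":-1.7,"ay":0,"az":0,"x":-0,"y":-0.004,"z":-0.023,"grip":G}
{"ax":-1.6,"ay":0.1,"az":0,"x":-0,"y":-0.004,"z":-0.022,"grip":G}
--
{"ax":0,"ay":-0,"az":-1.3,"x":0.046,"y":-0.004,"z":0.006,"grip":G}
{"ax":0,"ay":-0,"az":-1.3,"x":0.046,"y":-0.003,"z":0.005,"grip":G}
{"ax":0,"ay":-0,"az":-1.3,"x":0.046,"y":-0.002,"z":0.006,"grip":G}
{"ax":0,"ay":-0,"az":-1.3,"x":0.047,"y":-0,"z":0.005,"grip":G}
{"ax":0,"ay":-0,"az":-1.3,"x":0.046,"y":0,"z":0.006,"grip":G}
{"ax":0,"ay":-0,"az":-1.2,"x":0.047,"y":0.002,"z":0.005,"grip":G}
{"ax":0,"ay":-0,"az":-1.3,"x":0.046,"y":0.002,"z":0.006,"grip":G}
{"ax":0,"ay":-0,"az":-1.2,"x":0.046,"y":0.004,"z":0.005,"grip":G}
{"ax":0,"ay":-0,"az":-1.3,"x":0.047,"y":0.005,"z":0.006,"grip":G}
--
end [0.4076 0.3228 0.1928]
```

apply_moves([
  {"ax": -1.6,"ay": 0,"az": 0,"x": 0,"y": -0.005,"z": -0.022,"grip": 0},
  {"ax": -1.7,"ay": 0,"az": 0,"x": 0,"y": -0.004,"z": -0.023,"grip": 0},
  {"ax": -1.6,"ay": 0,"az": 0,"x": 0,"y": -0.004,"z": -0.022,"grip": 0},
  {"ax": 0,"ay": 0,"az": -1.3,"x": 0.025,"y": -0.004,"z": 0.0,"grip": 0},
  {"ax": 0,"ay": 0,"az": -1.3,"x": 0.046,"y": -0.003,"z": 0.003,"grip": 0},
  {"ax": 0,"ay": 0,"az": -1.3,"x": 0.046,"y": -0.002,"z": 0.003,"grip": 0},
  {"ax": 0,"ay": 0,"az": -1.3,"x": 0.047,"y": 0,"z": 0.003,"grip": 0},
  {"ax": 0,"ay": 0,"az": -1.3,"x": 0.046,"y": 0,"z": 0.003,"grip": 0},
  {"ax": 0,"ay": 0,"az": -1.2,"x": 0.047,"y": 0.002,"z": 0.003,"grip": 0},
  {"ax": 0,"ay": 0,"az": -1.3,"x": 0.04,"y": 0.002,"z": 0.003,"grip": 0},
  {"ax": 0,"ay": 0,"az": -1.2,"x": 0.03,"y": 0.004,"z": 0.003,"grip": 0},
  {"ax": 0,"ay": 0,"az": -0.5,"x": 0.01,"y": 0.003,"z": 0,"grip": 0},
])

```text
time: 20.27
tcp_pos: [0.4089, 0.253, 0.2233]
tool_rot: [3.137, 0.002, 1.694]
contact_force: [0.4, -1.0, -2.7]
grip_width: 0.242
```

```bash
python3 - <<'E'
from h import *
O,Rs=scoopnow()
h1=sc(np.array([.5093,.3361,.06]),7.6,0,(0,0,0))
h2=sc(np.array([.5093,.3361,.0045]),7.6,0,(0,0,0))
plan([(*h1,.03,5),(*h2,.015,5)])
E
```

```text
t 20.27 tip w [0.583  0.2744 0.1311] tub [0.0069 0.1609 0.1311] yaw,pitch,roll [ 7.06 -0.26 -0.11] F [ 0.4 -1.  -2.7] g 0.242
{"ax":0.1,"ay":0,"az":-0.1,"x":0.017,"y":0.002,"z":0.018,"grip":G}
{"ax":0.1,"ay":0,"az":-0.1,"x":0.017,"y":0.002,"z":0.017,"grip":G}
{"ax":0,"ay":0.1,"az":-0.2,"x":0.018,"y":0.001,"z":0.018,"grip":G}
{"ax":0.1,"ay":0,"az":-0.1,"x":0.017,"y":0.002,"z":0.017,"grip":G}
--
{"ax":-0,"ay":0,"az":-0,"x":0,"y":-0,"z":0.014,"grip":G}
{"ax":-0,"ay":0,"az":-0,"x":0,"y":-0,"z":0.014,"grip":G}
{"ax":-0,"ay":0,"az":-0,"x":0,"y":-0,"z":0.014,"grip":G}
{"ax":-0,"ay":0,"az":-0,"x":0,"y":-0,"z":0.014,"grip":G}
--
end [0.4073 0.3222 0.0972]
```

apply_moves([
  {"ax": 0,"ay": 0,"az": -0.1,"x": 0.018,"y": 0.002,"z": 0.01,"grip": 0},
  {"ax": 0,"ay": 0,"az": -0.2,"x": 0.018,"y": 0.002,"z": 0.015,"grip": 0},
  {"ax": 0,"ay": 0,"az": -0.2,"x": 0.018,"y": 0.002,"z": 0.015,"grip": 0},
  {"ax": 0,"ay": 0,"az": -0.1,"x": 0.012,"y": 0.001,"z": 0.012,"grip": 0},
  {"ax": 0,"ay": 0,"az": 0,"x": 0,"y": 0,"z": 0.006,"grip": 0},
  {"ax": 0,"ay": 0,"az": 0,"x": 0,"y": 0,"z": 0,"grip": 0},
])

```text
time: 21.02
tcp_pos: [0.4075, 0.3214, 0.1599]
tool_rot: [3.139, 0.004, 1.703]
contact_force: [0.2, -0.3, -2.1]
grip_width: 0.238
```

```bash
python3 - <<'E'
from h import *
O,Rs=scoopnow()
h2=sc(np.array([.5093,.3361,.0045]),7.6,0,(0,0,0))
plan([(*h2,.015,5)])
E
```

```text
t 21.02 tip w [0.5813 0.3441 0.0674] tub [0.0019 0.2305 0.0674] yaw,pitch,roll [ 7.55 -0.14 -0.21] F [ 0.2 -0.3 -2.1] g 0.238
{"ax":0,"ay":0,"az":-0,"x":0,"y":-0,"z":0.012,"grip":G}
{"ax":0,"ay":0.1,"az":-0,"x":0,"y":-0,"z":0.013,"grip":G}
{"ax":0,"ay":0,"az":-0,"x":0,"y":-0,"z":0.012,"grip":G}
{"ax":0.1,"ay":0.1,"az":-0,"x":0.001,"y":-0,"z":0.013,"grip":G}
{"ax":0,"ay":0,"az":-0,"x":0,"y":-0,"z":0.012,"grip":G}
--
end [0.4076 0.3223 0.0979]
```

apply_moves([
  {"ax": 0,"ay": 0,"az": 0,"x": 0,"y": 0,"z": 0.012,"grip": 0},
  {"ax": 0,"ay": 0,"az": 0,"x": 0,"y": 0,"z": 0.013,"grip": 0},
  {"ax": 0,"ay": 0,"az": 0,"x": 0,"y": 0,"z": 0.012,"grip": 0},
  {"ax": 0,"ay": 0,"az": 0,"x": 0,"y": 0,"z": 0.01,"grip": 0},
  {"ax": 0,"ay": 0,"az": 0,"x": 0,"y": 0,"z": 0.004,"grip": 0},
  {"ax": 0,"ay": 0,"az": 0,"x": 0,"y": 0,"z": 0,"grip": 0},
])

```text
time: 21.78
tcp_pos: [0.4082, 0.3203, 0.1058]
tool_rot: [3.139, 0.003, 1.701]
contact_force: [-0.5, 0.3, -2.6]
grip_width: 0.24
```

```bash
python3 - <<'E'
from h import *
O,Rs=scoopnow(); print(O)
c=shot('side')
sg=[[Rs@np.array(p)+O for p in s] for s in scoop_pts()]
overlay(c,'s18.png',sg,(140,150,330,320),3.5)
E
```

```text
t 21.77 tip w [0.582  0.3428 0.0133] tub [0.0027 0.2292 0.0133] yaw,pitch,roll [ 7.47 -0.17 -0.2 ] F [-0.5  0.3 -2.6] g 0.24
[0.51063191 0.33343578 0.01306687]
```

View pics/s18.png

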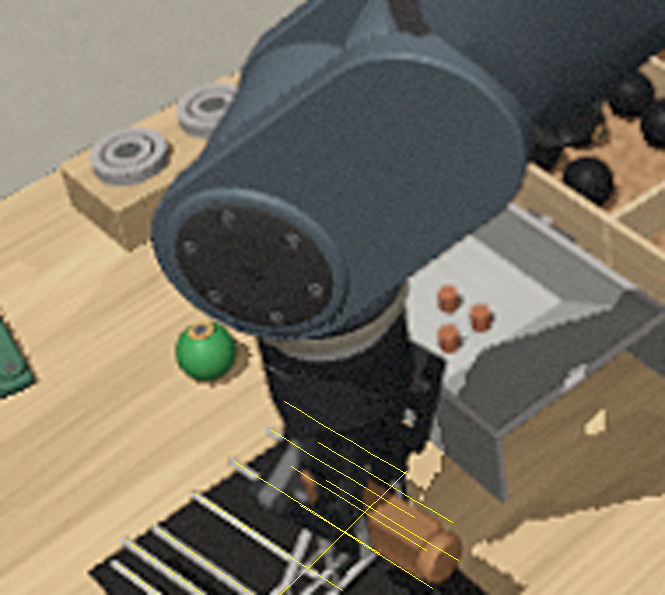

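Aligned, and still about 9 mm above the mat. I'll lower it to contact.

apply_moves([
  {"ax": 0,"ay": 0,"az": 0,"x": 0.001,"y": 0,"z": 0.004,"grip": 0},
  {"ax": 0,"ay": 0,"az": 0,"x": 0,"y": 0,"z": 0.003,"grip": 0},
  {"ax": 0,"ay": 0,"az": 0,"x": 0,"y": 0,"z": 0.002,"grip": 0},
  {"ax": 0,"ay": 0,"az": 0,"x": 0,"y": 0,"z": 0.001,"grip": 0},
])

```text
time: 22.32
tcp_pos: [0.4089, 0.322, 0.0968]
tool_rot: [3.136, 0.002, 1.701]
contact_force: [-2.8, -2.6, 12.0]
grip_width: 0.243
```

```bash
python3 - <<'E'
from h import *
O,Rs=scoopnow(); st()
E
```

```text
t 22.32 tip w [0.5829 0.3447 0.0048] tub [0.0036 0.2311 0.0048] yaw,pitch,roll [ 7.47 -0.33 -0.12] F [-2.8 -2.6 12. ] g 0.243
22.32 [0.4089 0.322  0.0968] [1.7967e+02 1.2000e-01 9.7470e+01] [-2.76 -2.56 12.01] 0.243 [ 0.58  0.48  1.84 -0.01  0.81 -1.12]
```

apply_moves([
  {"ax": 0,"ay": 0,"az": 0,"x": 0,"y": 0,"z": -0.001,"grip": 0.03},
  {"ax": 0,"ay": 0,"az": 0,"x": 0,"y": 0,"z": 0,"grip": 0.06},
  {"ax": 0,"ay": 0,"az": 0,"x": 0,"y": 0,"z": 0,"grip": 0.06},
  {"ax": 0,"ay": 0,"az": 0,"x": 0,"y": 0,"z": 0,"grip": 0.06},
  {"ax": 0,"ay": 0,"az": 0,"x": 0,"y": 0,"z": -0.015,"grip": 0.06},
  {"ax": 0,"ay": 0,"az": 0,"x": 0,"y": 0,"z": -0.025,"grip": 0.06},
  {"ax": 0,"ay": 0,"az": 0,"x": 0,"y": 0,"z": -0.035,"grip": 0.06},
  {"ax": 0,"ay": 0,"az": 0,"x": 0,"y": 0,"z": -0.05,"grip": 0.06},
  {"ax": 0,"ay": 0,"az": 0,"x": 0,"y": 0,"z": -0.03,"grip": 0.06},
])

```text
time: 23.45
tcp_pos: [0.4075, 0.3219, 0.2602]
tool_rot: [3.136, 0.002, 1.701]
contact_force: [0.1, 1.2, -1.0]
grip_width: 0.702
```

```bash
python3 - <<'E'
from h import *
st()
c=shot('side','s19.png')
c=shot('top','t19.png')
E
```

```text
23.45 [0.4075 0.3219 0.2602] [1.7968e+02 1.3000e-01 9.7480e+01] [ 0.14  1.24 -0.99] 0.702 [ 0.58  0.26  1.7  -0.    1.18 -1.12]
```

View pics/s19.png

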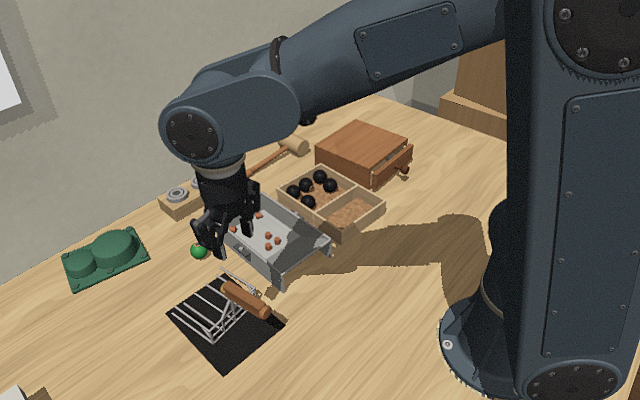

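View pics/t19.png

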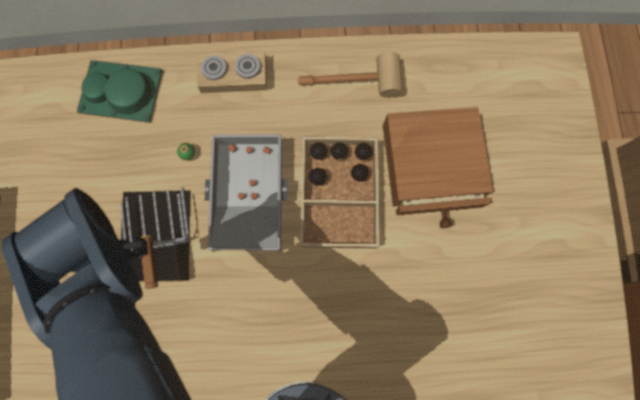

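The scoop stands on the mat, six chips are in the tub, and five knobs are in the far bay. Next is the drawer handle, at about (446,221) in the top view.

```bash
python3 - <<'E'
from h import *
np.set_printoptions(precision=4,suppress=True)
c=load('top');W=cloud(c);s=load('side');S=cloud(s)
for n,C in(('t',W),('s',S)):
    m=(C[...,0]>.38)&(C[...,0]<.475)&(C[...,1]<-.28)&(C[...,1]>-.42)&(C[...,2]>.025)&(C[...,2]<.08)
    P=C[m];print(n,len(P),P.min(0),P.max(0),P.mean(0)); 
    u=np.argwhere(m); print(u.min(0),u.max(0))
print(at_z(c,446,222,.06), at_z(c,444.5,213,.047))
m=(W[...,0]>.4)&(W[...,0]<.54)&(W[...,1]<-.2)&(W[...,1]>-.48)&(W[...,2]>.05)&(W[...,2]<.08)
P=W[m];print(len(P));(a,b,d)=cv2.minAreaRect(P[:,:2].astype(np.float32));print(a,b,d)
cv2.imwrite('pics/h20.png',cv2.resize(c['color'][190:240,390:500,::-1],None,fx=7,fy=7,interpolation=cv2.INTER_CUBIC))
E
```

```text
t 97 [ 0.4588 -0.3571  0.0367] [ 0.475  -0.3292  0.0646] [ 0.4659 -0.3409  0.0556]
[220 439] [228 451]
s 63 [ 0.458  -0.3521  0.0373] [ 0.4744 -0.3269  0.0627] [ 0.4644 -0.3372  0.0513]
[166 400] [174 409]
[ 0.4701 -0.3432  0.06  ] [ 0.4932 -0.3455  0.047 ]
1129
(0.49794477224349976, -0.3394771218299866) (0.21973539888858795, 0.07823648303747177) 88.58123016357422
```

View pics/h20.png

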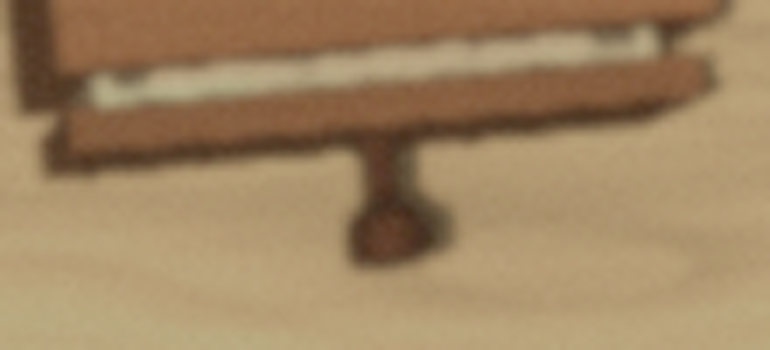

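```bash
python3 - <<'E'
from h import *
plan([((.40,0,.24),down(95),.06),((.467,-.34,.15),down(92.1),.06)])
E
```

```text
{"ax":0.1,"ay":0,"az":0.4,"x":-0.053,"y":-0.008,"z":0.003,"grip":G}
{"ax":0.1,"ay":0,"az":0.4,"x":-0.053,"y":-0.008,"z":0.004,"grip":G}
{"ax":0.1,"ay":0,"az":0.4,"x":-0.053,"y":-0.008,"z":0.004,"grip":G}
{"ax":0.1,"ay":0,"az":0.4,"x":-0.053,"y":-0.007,"z":0.003,"grip":G}
{"ax":0.1,"ay":0,"az":0.4,"x":-0.054,"y":-0.007,"z":0.004,"grip":G}
{"ax":0,"ay":0,"az":0.5,"x":-0.053,"y":-0.007,"z":0.003,"grip":G}
--
{"ax":0,"ay":0,"az":0.5,"x":-0.057,"y":0.006,"z":0.015,"grip":G}
{"ax":0,"ay":0,"az":0.5,"x":-0.058,"y":0.007,"z":0.015,"grip":G}
{"ax":0,"ay":0,"az":0.5,"x":-0.057,"y":0.007,"z":0.015,"grip":G}
{"ax":0,"ay":0,"az":0.5,"x":-0.057,"y":0.008,"z":0.015,"grip":G}
{"ax":0,"ay":0,"az":0.4,"x":-0.058,"y":0.008,"z":0.015,"grip":G}
{"ax":0,"ay":0,"az":0.5,"x":-0.057,"y":0.009,"z":0.015,"grip":G}
--
end [ 0.4671 -0.34    0.1504]
```

apply_moves([
  {"ax": 0,"ay": 0,"az": 0.4,"x": -0.04,"y": -0.008,"z": 0.003,"grip": 0.085},
  {"ax": 0,"ay": 0,"az": 0.4,"x": -0.053,"y": -0.008,"z": 0.004,"grip": 0.085},
  {"ax": 0,"ay": 0,"az": 0.4,"x": -0.053,"y": -0.008,"z": 0.004,"grip": 0.085},
  {"ax": 0,"ay": 0,"az": 0.4,"x": -0.053,"y": -0.007,"z": 0.003,"grip": 0.085},
  {"ax": 0,"ay": 0,"az": 0.4,"x": -0.054,"y": -0.007,"z": 0.004,"grip": 0.085},
  {"ax": 0,"ay": 0,"az": 0.5,"x": -0.055,"y": -0.005,"z": 0.004,"grip": 0.085},
  {"ax": 0,"ay": 0,"az": 0.5,"x": -0.057,"y": 0.006,"z": 0.01,"grip": 0.085},
  {"ax": 0,"ay": 0,"az": 0.5,"x": -0.058,"y": 0.007,"z": 0.012,"grip": 0.085},
  {"ax": 0,"ay": 0,"az": 0.5,"x": -0.057,"y": 0.007,"z": 0.012,"grip": 0.085},
  {"ax": 0,"ay": 0,"az": 0.5,"x": -0.05,"y": 0.008,"z": 0.012,"grip": 0.085},
  {"ax": 0,"ay": 0,"az": 0.4,"x": -0.035,"y": 0.008,"z": 0.012,"grip": 0.085},
  {"ax": 0,"ay": 0,"az": 0.4,"x": -0.015,"y": 0.004,"z": 0.005,"grip": 0.085},
])

```text
time: 25.05
tcp_pos: [0.4575, -0.2743, 0.1743]
tool_rot: [3.13, -0.001, 1.608]
contact_force: [-0.3, 0.7, -0.1]
grip_width: 0.994
```

```bash
python3 - <<'E'
from h import *
st()
plan([((.467,-.34,.12),down(92.1),.05),((.467,-.34,.028),down(92.1),.025)])
E
```

```text
25.05 [ 0.4575 -0.2743  0.1743] [ 1.7936e+02 -8.0000e-02  9.2130e+01] [-0.33  0.75 -0.1 ] 0.994 [-0.63  0.38  1.76  0.01  0.99 -2.24]
{"ax":0.3,"ay":-0,"az":0,"x":-0.033,"y":0.003,"z":0.027,"grip":G}
{"ax":0.3,"ay":-0.1,"az":0,"x":-0.033,"y":0.004,"z":0.027,"grip":G}
--
{"ax":0,"ay":0,"az":0,"x":-0,"y":-0,"z":0.023,"grip":G}
{"ax":0,"ay":0,"az":0,"x":-0,"y":-0,"z":0.023,"grip":G}
{"ax":0,"ay":0,"az":0,"x":-0,"y":-0,"z":0.023,"grip":G}
{"ax":0,"ay":0,"az":0,"x":-0,"y":-0.001,"z":0.023,"grip":G}
--
end [ 0.4665 -0.34    0.0283]
```

apply_moves([
  {"ax": 0.3,"ay": 0,"az": 0,"x": -0.033,"y": 0.003,"z": 0.025,"grip": 0.085},
  {"ax": 0.3,"ay": 0,"az": 0,"x": -0.025,"y": 0.003,"z": 0.02,"grip": 0.085},
  {"ax": 0,"ay": 0,"az": 0,"x": -0.005,"y": 0,"z": 0.005,"grip": 0.085},
  {"ax": 0,"ay": 0,"az": 0,"x": 0,"y": 0,"z": 0,"grip": 0.085},
])

```text
time: 25.55
tcp_pos: [0.4666, -0.3364, 0.1236]
tool_rot: [3.141, -0.003, 1.609]
contact_force: [-0.1, 0.4, -0.1]
grip_width: 0.992
```

```bash
python3 - <<'E'
from h import *
st()
plan([((.467,-.34,.028),down(92.1),.025)])
shot('side','s21.png',(300,100,440,220),4.5)
E
```

```text
25.55 [ 0.4666 -0.3364  0.1236] [ 1.7999e+02 -1.5000e-01  9.2160e+01] [-0.12  0.43 -0.15] 0.992 [-0.71  0.53  1.68  0.    0.94 -2.32]
{"ax":0,"ay":-0,"az":0,"x":-0.001,"y":0,"z":0.024,"grip":G}
{"ax":0,"ay":-0,"az":0,"x":-0.001,"y":0,"z":0.024,"grip":G}
{"ax":0,"ay":-0.1,"az":0,"x":-0.001,"y":0,"z":0.024,"grip":G}
{"ax":0,"ay":-0,"az":0.1,"x":-0.001,"y":0,"z":0.024,"grip":G}
--
end [ 0.4668 -0.3402  0.0276]
```

View pics/s21.png

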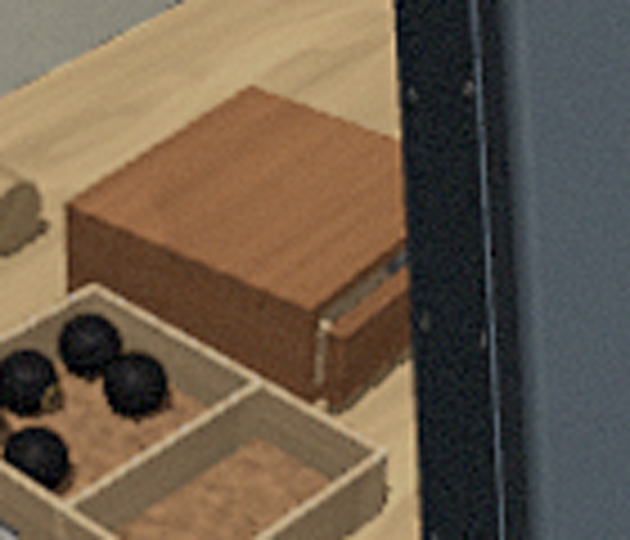

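The arm hides the handle from the side camera. I'll descend on the measured position and check the opening when gripped.

apply_moves([
  {"ax": 0,"ay": 0,"az": 0,"x": -0.002,"y": 0,"z": 0.02,"grip": 0.085},
  {"ax": 0,"ay": 0,"az": 0,"x": -0.001,"y": 0,"z": 0.024,"grip": 0.085},
  {"ax": 0,"ay": 0,"az": 0,"x": -0.001,"y": 0,"z": 0.022,"grip": 0.085},
  {"ax": 0,"ay": 0,"az": 0,"x": 0,"y": 0,"z": 0.012,"grip": 0.085},
  {"ax": 0,"ay": 0,"az": 0,"x": 0,"y": 0,"z": 0.004,"grip": 0.06},
  {"ax": 0,"ay": 0,"az": 0,"x": 0,"y": 0,"z": 0,"grip": 0.06},
])

```text
time: 26.35
tcp_pos: [0.4696, -0.3371, 0.0461]
tool_rot: [3.135, 0.002, 1.613]
contact_force: [-0.3, -0.3, 0.1]
grip_width: 0.703
```

```bash
python3 - <<'E'
from h import *
st()
plan([((.467,-.34,.028),down(92.1),.025)])
shot('top','t21.png',(380,100,520,260),4)
E
```

```text
26.35 [ 0.4696 -0.3371  0.0461] [1.7963e+02 1.4000e-01 9.2410e+01] [-0.28 -0.27  0.12] 0.703 [-0.7   0.64  1.71  0.    0.78 -2.32]
{"ax":0.4,"ay":0.1,"az":0.3,"x":-0.003,"y":-0.003,"z":0.018,"grip":G}
--
end [ 0.4669 -0.3403  0.028 ]
```

View pics/t21.png

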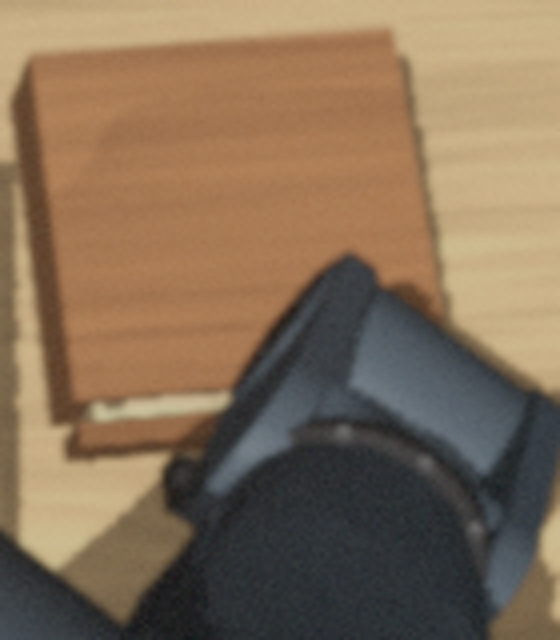

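apply_moves([
  {"ax": 0,"ay": 0,"az": 0,"x": -0.002,"y": -0.002,"z": 0.012,"grip": 0.06},
  {"ax": 0,"ay": 0,"az": 0,"x": 0,"y": 0,"z": 0.006,"grip": 0.06},
  {"ax": 0,"ay": 0,"az": 0,"x": 0,"y": 0,"z": 0,"grip": 0.0},
  {"ax": 0,"ay": 0,"az": 0,"x": 0,"y": 0,"z": 0,"grip": 0.0},
  {"ax": 0,"ay": 0,"az": 0,"x": 0,"y": 0,"z": 0,"grip": 0.0},
  {"ax": 0,"ay": 0,"az": 0,"x": 0,"y": 0,"z": 0,"grip": 0.0},
  {"ax": 0,"ay": 0,"az": 0,"x": 0,"y": 0,"z": 0,"grip": 0.0},
], squeeze=60)

```text
time: 27.28
tcp_pos: [0.4704, -0.3465, 0.0296]
tool_rot: [3.127, 0.016, 1.612]
contact_force: [0.8, -1.9, -1.1]
grip_width: 0.301
```

```bash
python3 - <<'E'
from h import *
st()
o=sensors.observe();p=o['tcp_pos'];d=yaw(2.1)@np.array([-.135,0,0])
plan([(p+d,down(92.1),.02)])
E
```

```text
27.27 [ 0.4704 -0.3465  0.0296] [179.14   0.91  92.39] [ 0.85 -1.93 -1.11] 0.301 [-0.71  0.67  1.71 -0.    0.74 -2.33]
{"ax":0.1,"ay":0.1,"az":0,"x":0,"y":-0.019,"z":-0,"grip":G}
{"ax":0.1,"ay":0.1,"az":0,"x":0,"y":-0.019,"z":-0,"grip":G}
{"ax":0.1,"ay":0.1,"az":0.1,"x":0,"y":-0.019,"z":-0,"grip":G}
{"ax":0.1,"ay":0.2,"az":0,"x":0,"y":-0.019,"z":-0,"grip":G}
{"ax":0.2,"ay":0.1,"az":0.1,"x":0,"y":-0.02,"z":-0,"grip":G}
{"ax":0.1,"ay":0.2,"az":0,"x":0,"y":-0.02,"z":-0.001,"grip":G}
{"ax":0.2,"ay":0.1,"az":0.1,"x":0,"y":-0.019,"z":-0,"grip":G}
--
end [ 0.3355 -0.3519  0.0293]
```

Gripped: the opening is 25.7 mm against the 28 mm head. Now I'll pull.

apply_moves([
  {"ax": 0,"ay": 0,"az": 0,"x": 0,"y": -0.01,"z": 0,"grip": 0},
  {"ax": 0,"ay": 0,"az": 0,"x": 0,"y": -0.019,"z": 0,"grip": 0},
  {"ax": 0,"ay": 0,"az": 0,"x": 0,"y": -0.019,"z": 0,"grip": 0},
  {"ax": 0,"ay": 0,"az": 0,"x": 0,"y": -0.019,"z": 0,"grip": 0},
  {"ax": 0,"ay": 0,"az": 0,"x": 0,"y": -0.019,"z": 0,"grip": 0},
  {"ax": 0,"ay": 0,"az": 0,"x": 0,"y": -0.015,"z": 0,"grip": 0},
  {"ax": 0,"ay": 0,"az": 0,"x": 0,"y": -0.01,"z": 0,"grip": 0},
  {"ax": 0,"ay": 0,"az": 0,"x": 0,"y": 0,"z": 0,"grip": 0},
])

```text
time: 28.28
tcp_pos: [0.3548, -0.3511, 0.0295]
tool_rot: [3.124, 0.018, 1.613]
contact_force: [-0.4, -1.0, -0.4]
grip_width: 0.297
```

```bash
python3 - <<'E'
from h import *
st()
shot('top','t22.png',(330,80,530,300),2.7)
E
```

```text
28.27 [ 0.3548 -0.3511  0.0295] [178.99   1.02  92.41] [-0.38 -0.97 -0.43] 0.297 [-0.88  0.57  1.94  0.01  0.62 -2.49]
```

View pics/t22.png

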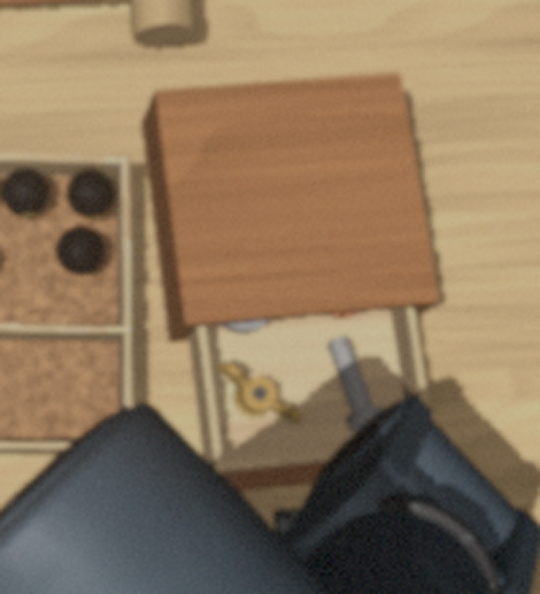

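The brass wing nut is visible at (258,393) in the crop, with the bolt at (350,375). I'll pull a little further for clearance from the chest front.

apply_moves([
  {"ax": 0,"ay": 0,"az": 0,"x": 0,"y": -0.01,"z": 0,"grip": 0},
  {"ax": 0,"ay": 0,"az": 0,"x": 0,"y": -0.008,"z": 0,"grip": 0},
  {"ax": 0,"ay": 0,"az": 0,"x": 0,"y": 0,"z": 0,"grip": 0},
  {"ax": 0,"ay": 0,"az": 0,"x": 0,"y": 0,"z": 0,"grip": 0.03},
  {"ax": 0,"ay": 0,"az": 0,"x": 0,"y": 0,"z": 0,"grip": 0.06},
  {"ax": 0,"ay": 0,"az": 0,"x": 0,"y": 0,"z": 0,"grip": 0.07},
  {"ax": 0,"ay": 0,"az": 0,"x": 0,"y": 0,"z": -0.015,"grip": 0.07},
  {"ax": 0,"ay": 0,"az": 0,"x": 0,"y": 0,"z": -0.04,"grip": 0.07},
  {"ax": 0,"ay": 0,"az": 0,"x": 0,"y": 0,"z": -0.05,"grip": 0.07},
  {"ax": 0,"ay": 0,"az": 0,"x": 0,"y": 0,"z": -0.05,"grip": 0.085},
  {"ax": 0,"ay": 0,"az": 0,"x": 0.05,"y": -0.02,"z": -0.02,"grip": 0.085},
  {"ax": 0,"ay": 0,"az": 0,"x": 0.055,"y": -0.02,"z": 0,"grip": 0.085},
])

```text
time: 29.82
tcp_pos: [0.2895, -0.2453, 0.2118]
tool_rot: [3.12, 0.023, 1.614]
contact_force: [0.6, 0.2, -0.1]
grip_width: 0.995
```

```bash
python3 - <<'E'
from h import *
st()
shot('top','t23.png',(330,80,530,300),2.7)
E
```

```text
29.82 [ 0.2895 -0.2453  0.2118] [178.74   1.31  92.46] [ 0.59  0.2  -0.11] 0.995 [-0.83  0.04  2.09  0.    0.97 -2.44]
```

View pics/t23.png

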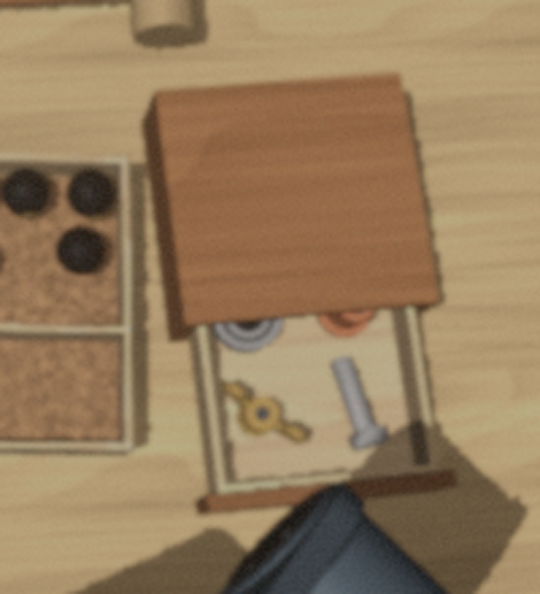

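The drawer holds a bearing at (248,330), a copper bush at (345,320), a steel bolt at (358,400) and the brass wing nut at (263,413). The wing nut is the target. I'll measure it up close.

```bash
python3 - <<'E'
from h import *
np.set_printoptions(precision=4,suppress=True)
c=load('top');W=cloud(c)
cv2.imwrite('pics/wn.png',cv2.resize(c['color'][205:265,400:460,::-1],None,fx=10,fy=10,interpolation=cv2.INTER_CUBIC))
m=np.zeros((400,640),bool);m[215:252,408:450]=1
hsv=cv2.cvtColor(c['color'],cv2.COLOR_RGB2HSV)
br=m&(hsv[...,1]>110)&(hsv[...,0]>12)&(hsv[...,0]<28)&(W[...,2]>.03)&(W[...,2]<.075)
P=W[br];print(len(P),P.min(0),P.max(0),P.mean(0))
v,u=np.nonzero(br);print(u.min(),u.max(),v.min(),v.max())
q=P[:,:2]-P[:,:2].mean(0);w,V=np.linalg.eigh(q.T@q);print(np.degrees(np.arctan2(V[1,1],V[0,1])),(q@V).min(0),(q@V).max(0))
r=cv2.minAreaRect(P[:,:2].astype(np.float32));print(r)
E
```

```text
205 [ 0.4227 -0.3299  0.0302] [ 0.4747 -0.2646  0.0682] [ 0.4484 -0.2962  0.0514]
412 442 222 243
51.116705688978705 [-0.0169 -0.0406] [0.0131 0.0396]
((0.44925782084465027, -0.2971729338169098), (0.07767776399850845, 0.028712198138237), 68.12466430664062)
```

View pics/wn.png

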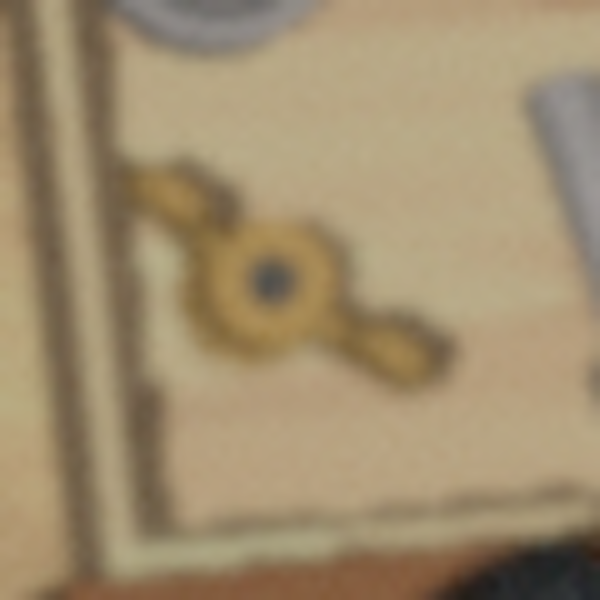

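```bash
python3 - <<'E'
from h import *
np.set_printoptions(precision=4,suppress=True)
c=load('top');W=cloud(c)
f=lambda x,y,z: at_z(c,400+x/10-.5,205+y/10-.5,z)
h=f(270,280,.048);print('hub',h, 'depth',W[226:240,420:434,2][::3,::3])
a=f(150,190,.06);b=f(415,370,.06);print(a,b,np.linalg.norm(a-b),np.degrees(np.arctan2(*(a-b)[[1,0]])),(a+b)/2)
for x,y in((150,190),(190,200),(380,350),(420,370)): print(W[205+y//10,400+x//10])
# drawer inner left wall, chest front
print('left wall top',f(90,400,.063),'front wall top',f(300,530,.063))
E
```

```text
hub [ 0.4497 -0.2984  0.048 ] depth [[0.0619 0.0196 0.0201 0.0187 0.018 ]
 [0.0491 0.0477 0.0463 0.0483 0.0199]
 [0.0398 0.0466 0.0454    nan 0.0481]
 [0.036  0.0508 0.0471 0.0498 0.0476]
 [0.0307 0.0427 0.0491 0.0512 0.0532]]
[ 0.4705 -0.2696  0.06  ] [ 0.4259 -0.3271  0.06  ] 0.0727720894452699 52.199049476730906 [ 0.4482 -0.2984  0.06  ]
[ 0.4686 -0.2696  0.0648]
[ 0.4658 -0.2786  0.0649]
[ 0.4293 -0.3197  0.0631]
[ 0.4245 -0.3291  0.0609]
left wall top [ 0.4228 -0.251   0.063 ] front wall top [ 0.3908 -0.2964  0.063 ]
```

```bash
python3 - <<'E'
from h import *
plan([((.4495,-.298,.16),down(-38),.05,10.5)])
E
```

```text
{"ax":0.1,"ay":-0.1,"az":10,"x":-0.005,"y":0.012,"z":0.004,"grip":G}
{"ax":0.1,"ay":-0.1,"az":10,"x":-0.003,"y":0.013,"z":0.004,"grip":G}
{"ax":0.1,"ay":-0.1,"az":10,"x":-0,"y":0.013,"z":0.004,"grip":G}
{"ax":0.2,"ay":-0.1,"az":10.1,"x":0.002,"y":0.013,"z":0.004,"grip":G}
{"ax":0.2,"ay":-0,"az":10,"x":0.004,"y":0.013,"z":0.004,"grip":G}
{"ax":0.1,"ay":-0,"az":10.1,"x":0.006,"y":0.012,"z":0.004,"grip":G}
{"ax":0.1,"ay":-0.1,"az":10,"x":0.008,"y":0.01,"z":0.004,"grip":G}
{"ax":0.2,"ay":-0.1,"az":10.1,"x":0.01,"y":0.009,"z":0.004,"grip":G}
{"ax":0.2,"ay":-0,"az":10,"x":0.011,"y":0.007,"z":0.004,"grip":G}
{"ax":0.1,"ay":-0,"az":10.1,"x":0.013,"y":0.005,"z":0.004,"grip":G}
{"ax":0.1,"ay":-0.1,"az":10,"x":0.013,"y":0.003,"z":0.004,"grip":G}
{"ax":0.2,"ay":-0.1,"az":10.1,"x":0.013,"y":0,"z":0.004,"grip":G}
{"ax":0.1,"ay":0,"az":10,"x":0.014,"y":-0.002,"z":0.004,"grip":G}
--
end [ 0.4496 -0.2983  0.1601]
```

apply_moves([
  {"ax": 0.1,"ay": -0.1,"az": 10,"x": -0.005,"y": 0.012,"z": 0.002,"grip": 0.085},
  {"ax": 0.1,"ay": -0.1,"az": 10,"x": -0.003,"y": 0.013,"z": 0.003,"grip": 0.085},
  {"ax": 0.1,"ay": -0.1,"az": 10,"x": 0,"y": 0.013,"z": 0.003,"grip": 0.085},
  {"ax": 0.2,"ay": -0.1,"az": 10,"x": 0.002,"y": 0.013,"z": 0.003,"grip": 0.085},
  {"ax": 0.2,"ay": 0,"az": 10,"x": 0.004,"y": 0.013,"z": 0.003,"grip": 0.085},
  {"ax": 0.1,"ay": 0,"az": 10,"x": 0.006,"y": 0.012,"z": 0.003,"grip": 0.085},
  {"ax": 0.1,"ay": -0.1,"az": 10,"x": 0.008,"y": 0.01,"z": 0.003,"grip": 0.085},
  {"ax": 0.2,"ay": -0.1,"az": 10,"x": 0.01,"y": 0.009,"z": 0.003,"grip": 0.085},
  {"ax": 0.2,"ay": 0,"az": 10,"x": 0.011,"y": 0.007,"z": 0.003,"grip": 0.085},
  {"ax": 0.1,"ay": 0,"az": 10,"x": 0.013,"y": 0.005,"z": 0.003,"grip": 0.06},
  {"ax": 0.1,"ay": -0.1,"az": 10,"x": 0.013,"y": 0.003,"z": 0.003,"grip": 0.05},
  {"ax": 0.2,"ay": -0.1,"az": 8,"x": 0.01,"y": 0,"z": 0.002,"grip": 0.05},
])

```text
time: 31.38
tcp_pos: [0.4355, -0.2952, 0.1897]
tool_rot: [3.137, -0.01, -0.51]
contact_force: [0.5, 0.3, -0.2]
grip_width: 0.583
```

```bash
python3 - <<'E'
from h import *
st()
plan([((.4495,-.298,.13),down(-38),.05,10.5)])
E
```

```text
31.38 [ 0.4355 -0.2952  0.1897] [179.72  -0.6  -29.21] [ 0.45  0.28 -0.16] 0.583 [-0.68  0.35  1.76 -0.    1.02 -0.17]
{"ax":0.1,"ay":-0.3,"az":4.4,"x":0.006,"y":-0.002,"z":0.03,"grip":G}
{"ax":0.1,"ay":-0.3,"az":4.4,"x":0.007,"y":-0.003,"z":0.03,"grip":G}
--
end [ 0.4495 -0.2982  0.1298]
```

apply_moves([
  {"ax": 0.1,"ay": -0.3,"az": 4.4,"x": 0.006,"y": -0.002,"z": 0.028,"grip": 0.05},
  {"ax": 0.1,"ay": -0.3,"az": 3.5,"x": 0.005,"y": -0.002,"z": 0.025,"grip": 0.05},
  {"ax": 0,"ay": 0,"az": 0,"x": 0,"y": 0,"z": 0,"grip": 0.05},
  {"ax": 0,"ay": 0,"az": 0,"x": 0,"y": 0,"z": 0,"grip": 0.05},
])

```text
time: 31.88
tcp_pos: [0.4486, -0.2984, 0.1398]
tool_rot: [3.141, -0.004, -0.651]
contact_force: [0.2, 0.0, -0.4]
grip_width: 0.588
```

```bash
python3 - <<'E'
from h import *
st()
plan([((.4495,-.298,.026),down(-38),.02,10.5)])
shot('top','t24.png',(380,180,500,290),5)
shot('side','s24.png',(280,80,440,220),4)
E
```

```text
31.88 [ 0.4486 -0.2984  0.1398] [179.96  -0.24 -37.32] [ 0.21  0.03 -0.44] 0.588 [-0.67  0.44  1.77 -0.    0.93 -0.02]
{"ax":0,"ay":-0,"az":0.1,"x":-0,"y":-0,"z":0.019,"grip":G}
{"ax":0,"ay":-0,"az":0.1,"x":-0,"y":-0,"z":0.019,"grip":G}
{"ax":0,"ay":-0.1,"az":0.1,"x":-0,"y":-0,"z":0.019,"grip":G}
{"ax":0,"ay":-0,"az":0.1,"x":0,"y":-0,"z":0.019,"grip":G}
{"ax":0,"ay":-0.1,"az":0.1,"x":0,"y":-0,"z":0.019,"grip":G}
{"ax":0,"ay":-0,"az":0.2,"x":0,"y":-0.001,"z":0.019,"grip":G}
--
end [ 0.4494 -0.2979  0.0258]
```

View pics/t24.png

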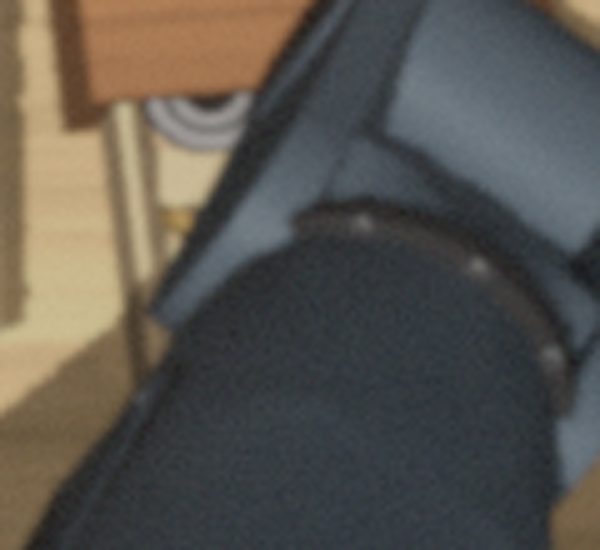

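View pics/s24.png

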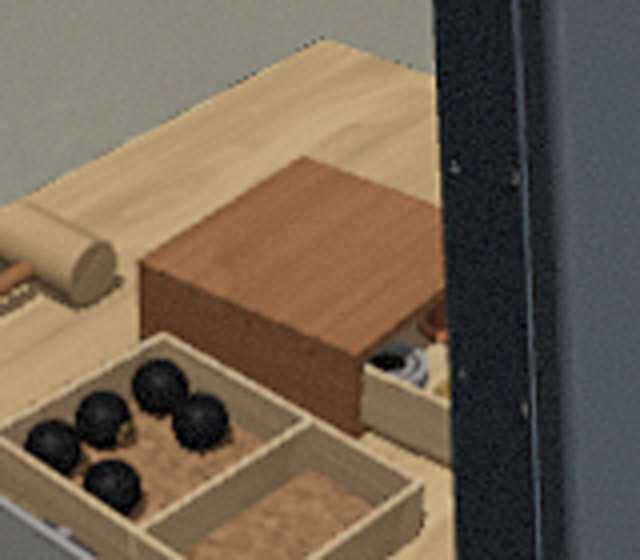

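The arm blocks both views, so I'll descend on the measurement in small steps and watch the force.

apply_moves([
  {"ax": 0,"ay": 0,"az": 0.3,"x": 0,"y": 0,"z": 0.019,"grip": 0.052},
  {"ax": 0,"ay": 0,"az": 0.3,"x": 0,"y": 0,"z": 0.02,"grip": 0.052},
  {"ax": 0,"ay": 0,"az": 0,"x": 0,"y": 0,"z": 0.02,"grip": 0.052},
  {"ax": 0,"ay": 0,"az": 0,"x": 0,"y": 0,"z": 0.015,"grip": 0.052},
  {"ax": 0,"ay": 0,"az": 0,"x": 0,"y": 0,"z": 0.01,"grip": 0.052},
  {"ax": 0,"ay": 0,"az": 0,"x": 0,"y": 0,"z": 0,"grip": 0.052},
])

```text
time: 32.72
tcp_pos: [0.4505, -0.3005, 0.0584]
tool_rot: [3.141, -0.013, -0.66]
contact_force: [0.4, -0.8, -0.0]
grip_width: 0.608
```

```bash
python3 - <<'E'
from h import *
st()
plan([((.4495,-.298,.026),down(-38),.02,10.5)])
E
```

```text
32.73 [ 0.4505 -0.3005  0.0584] [179.95  -0.72 -37.81] [ 0.37 -0.82 -0.02] 0.608 [-0.67  0.57  1.81 -0.    0.75 -0.01]
{"ax":0,"ay":-0.4,"az":0.1,"x":-0.001,"y":-0.001,"z":0.016,"grip":G}
{"ax":0,"ay":-0.3,"az":0.1,"x":-0.002,"y":-0,"z":0.016,"grip":G}
--
end [ 0.449  -0.298   0.0264]
```

apply_moves([
  {"ax": 0,"ay": -0.4,"az": 0.1,"x": -0.002,"y": -0.001,"z": 0.012,"grip": 0.052},
  {"ax": 0,"ay": -0.3,"az": 0.1,"x": -0.001,"y": 0,"z": 0.012,"grip": 0.052},
  {"ax": 0,"ay": 0,"az": 0,"x": 0,"y": 0,"z": 0.006,"grip": 0.052},
  {"ax": 0,"ay": 0,"az": 0,"x": 0,"y": 0,"z": 0,"grip": 0.052},
])

```text
time: 33.22
tcp_pos: [0.4492, -0.2981, 0.027]
tool_rot: [3.141, -0.001, -0.663]
contact_force: [-0.1, -0.1, 0.5]
grip_width: 0.609
```

```bash
python3 - <<'E'
from h import *
st()
plan([((.4495,-.298,.026),down(-38),.02,10.5)])
E
```

```text
33.23 [ 0.4492 -0.2981  0.027 ] [ 1.7995e+02 -3.0000e-02 -3.8010e+01] [-0.12 -0.07  0.46] 0.609 [-0.67  0.63  1.81 -0.    0.7  -0.01]
{"ax":0,"ay":-0,"az":-0,"x":0,"y":-0,"z":0.001,"grip":G}
--
end [ 0.4492 -0.2981  0.026 ]
```

apply_moves([
  {"ax": 0,"ay": 0,"az": 0,"x": 0,"y": 0,"z": 0.001,"grip": 0.03},
  {"ax": 0,"ay": 0,"az": 0,"x": 0,"y": 0,"z": 0,"grip": 0.0},
  {"ax": 0,"ay": 0,"az": 0,"x": 0,"y": 0,"z": 0,"grip": 0.0},
  {"ax": 0,"ay": 0,"az": 0,"x": 0,"y": 0,"z": 0,"grip": 0.0},
  {"ax": 0,"ay": 0,"az": 0,"x": 0,"y": 0,"z": 0,"grip": 0.0},
], squeeze=50)

```text
time: 33.85
tcp_pos: [0.4496, -0.2985, 0.0267]
tool_rot: [3.141, -0.002, -0.663]
contact_force: [1.2, -0.9, -0.6]
grip_width: 0.331
```

The opening is 28 mm, which matches the hub. Lifting.

apply_moves([
  {"ax": 0,"ay": 0,"az": 0,"x": 0,"y": 0,"z": -0.012,"grip": 0},
  {"ax": 0,"ay": 0,"az": 0,"x": 0,"y": 0,"z": -0.025,"grip": 0},
  {"ax": 0,"ay": 0,"az": 0,"x": 0,"y": 0,"z": -0.03,"grip": 0},
  {"ax": 0,"ay": 0,"az": 0,"x": 0,"y": 0,"z": -0.03,"grip": 0},
  {"ax": 0,"ay": 0,"az": 0,"x": 0,"y": 0,"z": -0.02,"grip": 0},
  {"ax": 0,"ay": 0,"az": 0,"x": 0,"y": 0,"z": 0,"grip": 0},
])

```text
time: 34.6
tcp_pos: [0.4491, -0.2978, 0.1504]
tool_rot: [3.141, -0.002, -0.663]
contact_force: [0.4, 0.4, -1.9]
grip_width: 0.333
```

```bash
python3 - <<'E'
from h import *
st()
t=tray(-.0765,0,0);print(t)
plan([((t[0],t[1],.14),down(-4),.04,5)])
shot('top','t25.png',(380,180,500,290),5)
E
```

```text
34.6 [ 0.4491 -0.2978  0.1504] [ 1.7995e+02 -1.2000e-01 -3.8010e+01] [ 0.37  0.41 -1.94] 0.333 [-0.67  0.43  1.76 -0.    0.95 -0.01]
[ 0.48028635 -0.09996363  0.        ]
{"ax":0,"ay":-0,"az":-4.9,"x":-0.014,"y":-0.025,"z":0.001,"grip":G}
{"ax":0,"ay":-0,"az":-4.9,"x":-0.012,"y":-0.026,"z":0.001,"grip":G}
{"ax":0,"ay":-0,"az":-4.8,"x":-0.009,"y":-0.027,"z":0.002,"grip":G}
{"ax":0,"ay":-0,"az":-4.9,"x":-0.007,"y":-0.028,"z":0.001,"grip":G}
{"ax":0,"ay":-0,"az":-4.8,"x":-0.005,"y":-0.028,"z":0.002,"grip":G}
{"ax":0.1,"ay":-0,"az":-4.9,"x":-0.002,"y":-0.029,"z":0.001,"grip":G}
{"ax":0,"ay":-0.1,"az":-4.8,"x":-0,"y":-0.028,"z":0.002,"grip":G}
--
end [ 0.4805 -0.1002  0.14  ]
```

View pics/t25.png

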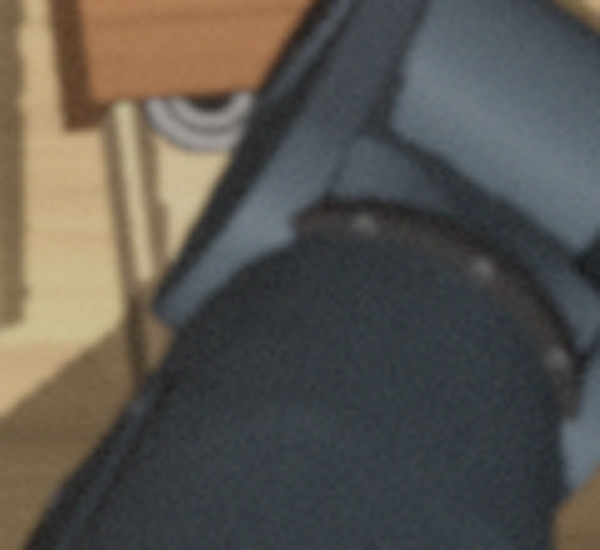

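The brass that showed at (175,215) before is gone, so the nut is lifted; the force also shows about 1.5 N more weight. Moving to the near bay.

apply_moves([
  {"ax": 0,"ay": 0,"az": -4.9,"x": -0.014,"y": -0.02,"z": 0,"grip": 0},
  {"ax": 0,"ay": 0,"az": -4.9,"x": -0.012,"y": -0.026,"z": 0,"grip": 0},
  {"ax": 0,"ay": 0,"az": -4.8,"x": -0.009,"y": -0.027,"z": 0,"grip": 0},
  {"ax": 0,"ay": 0,"az": -4.9,"x": -0.007,"y": -0.028,"z": 0,"grip": 0},
  {"ax": 0,"ay": 0,"az": -4.8,"x": -0.005,"y": -0.028,"z": 0,"grip": 0},
  {"ax": 0,"ay": 0,"az": -4.9,"x": -0.002,"y": -0.028,"z": 0,"grip": 0},
  {"ax": 0,"ay": 0,"az": -4.5,"x": 0,"y": -0.02,"z": 0,"grip": 0},
  {"ax": 0,"ay": 0,"az": 0,"x": 0,"y": -0.006,"z": 0,"grip": 0},
  {"ax": 0,"ay": 0,"az": 0,"x": 0,"y": 0,"z": 0,"grip": 0},
])

```text
time: 35.78
tcp_pos: [0.4706, -0.0993, 0.1412]
tool_rot: [-3.138, 0.013, -0.06]
contact_force: [0.2, -0.4, -1.3]
grip_width: 0.327
```

```bash
python3 - <<'E'
from h import *
st()
plan([((.4803,-.1,.08),down(-4),.03,5),((.4803,-.1,.012),down(-4),.02,5)])
shot('side','s26.png',(270,100,420,240),4)
E
```

```text
35.77 [ 0.4706 -0.0993  0.1412] [-179.78    0.75   -3.41] [ 0.2  -0.41 -1.3 ] 0.327 [-0.31  0.36  1.9   0.    0.9  -0.25]
{"ax":-0.1,"ay":0.2,"az":0.2,"x":0.003,"y":0,"z":0.02,"grip":G}
{"ax":-0.1,"ay":0.3,"az":0.2,"x":0.004,"y":0,"z":0.021,"grip":G}
{"ax":-0,"ay":0.2,"az":0.2,"x":0.003,"y":0,"z":0.02,"grip":G}
--
{"ax":-0,"ay":0,"az":-0,"x":0,"y":0,"z":0.017,"grip":G}
{"ax":-0,"ay":0,"az":-0,"x":0,"y":0,"z":0.017,"grip":G}
{"ax":-0,"ay":0,"az":-0,"x":0,"y":0,"z":0.017,"grip":G}
{"ax":-0,"ay":0,"az":-0,"x":0,"y":0,"z":0.017,"grip":G}
--
end [ 0.48   -0.0998  0.0121]
```

View pics/s26.png

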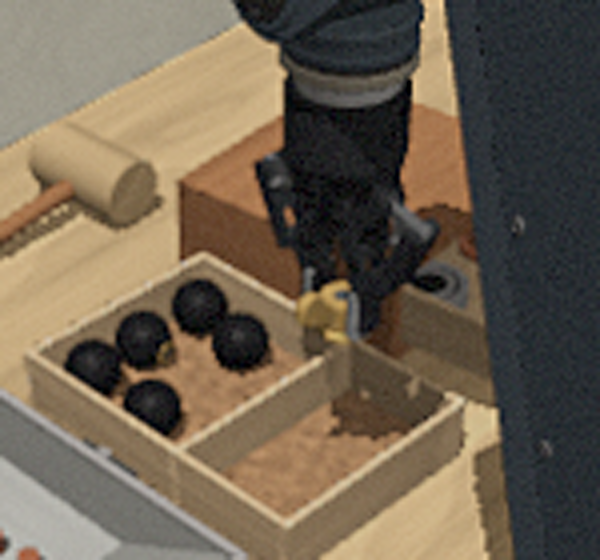

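The nut is held at (325,310). The knobs are well away in the far bay. Lowering.

apply_moves([
  {"ax": 0,"ay": 0.2,"az": 0.2,"x": 0.004,"y": 0,"z": 0.02,"grip": 0},
  {"ax": 0,"ay": 0.3,"az": 0.2,"x": 0.004,"y": 0,"z": 0.022,"grip": 0},
  {"ax": 0,"ay": 0.2,"az": 0.2,"x": 0.003,"y": 0,"z": 0.022,"grip": 0},
  {"ax": 0,"ay": 0,"az": 0,"x": 0,"y": 0,"z": 0.018,"grip": 0},
  {"ax": 0,"ay": 0,"az": 0,"x": 0,"y": 0,"z": 0.012,"grip": 0},
  {"ax": 0,"ay": 0,"az": 0,"x": 0,"y": 0,"z": 0,"grip": 0},
])

```text
time: 36.58
tcp_pos: [0.4815, -0.1045, 0.0441]
tool_rot: [-3.139, -0.001, -0.081]
contact_force: [-1.0, 0.4, -1.6]
grip_width: 0.331
```

```bash
python3 - <<'E'
from h import *
st()
plan([((.4803,-.1,.012),down(-4),.02,5)])
E
```

```text
36.58 [ 0.4815 -0.1045  0.0441] [-1.7983e+02 -5.0000e-02 -4.6600e+00] [-1.    0.41 -1.56] 0.331 [-0.31  0.54  1.93  0.    0.67 -0.23]
{"ax":-0.1,"ay":-0,"az":-0.3,"x":-0.001,"y":-0.002,"z":0.016,"grip":G}
{"ax":-0.1,"ay":-0,"az":-0.4,"x":-0.001,"y":-0.002,"z":0.016,"grip":G}
--
end [ 0.4799 -0.1003  0.0121]
```

apply_moves([
  {"ax": 0,"ay": 0,"az": 0,"x": -0.001,"y": -0.002,"z": 0.012,"grip": 0},
  {"ax": 0,"ay": 0,"az": 0,"x": 0,"y": 0,"z": 0.01,"grip": 0},
  {"ax": 0,"ay": 0,"az": 0,"x": 0,"y": 0,"z": 0.006,"grip": 0},
  {"ax": 0,"ay": 0,"az": 0,"x": 0,"y": 0,"z": 0.002,"grip": 0},
  {"ax": 0,"ay": 0,"az": 0,"x": 0,"y": 0,"z": 0,"grip": 0},
])

```text
time: 37.2
tcp_pos: [0.4814, -0.1027, 0.0131]
tool_rot: [-3.139, -0.003, -0.082]
contact_force: [-0.4, 0.2, -1.5]
grip_width: 0.334
```

```bash
python3 - <<'E'
from h import *
st()
E
```

```text
37.2 [ 0.4814 -0.1027  0.0131] [-1.7986e+02 -1.6000e-01 -4.6900e+00] [-0.42  0.17 -1.46] 0.334 [-0.31  0.6   1.94  0.01  0.6  -0.23]
```

apply_moves([
  {"ax": 0,"ay": 0,"az": 0,"x": 0,"y": 0,"z": 0.002,"grip": 0},
  {"ax": 0,"ay": 0,"az": 0,"x": 0,"y": 0,"z": 0.001,"grip": 0},
  {"ax": 0,"ay": 0,"az": 0,"x": 0,"y": 0,"z": 0,"grip": 0},
])

```text
time: 37.58
tcp_pos: [0.4818, -0.1027, 0.0107]
tool_rot: [-3.139, -0.004, -0.082]
contact_force: [0.1, 1.0, -1.4]
grip_width: 0.334
```

apply_moves([
  {"ax": 0,"ay": 0,"az": 0,"x": 0,"y": 0,"z": 0.001,"grip": 0},
  {"ax": 0,"ay": 0,"az": 0,"x": 0,"y": 0,"z": 0,"grip": 0.03},
  {"ax": 0,"ay": 0,"az": 0,"x": 0,"y": 0,"z": 0,"grip": 0.04},
  {"ax": 0,"ay": 0,"az": 0,"x": 0,"y": 0,"z": 0,"grip": 0.048},
  {"ax": 0,"ay": 0,"az": 0,"x": 0,"y": 0,"z": 0,"grip": 0.048},
  {"ax": 0,"ay": 0,"az": 0,"x": 0,"y": 0,"z": -0.015,"grip": 0.048},
  {"ax": 0,"ay": 0,"az": 0,"x": 0,"y": 0,"z": -0.03,"grip": 0.048},
  {"ax": 0,"ay": 0,"az": 0,"x": 0,"y": 0,"z": -0.05,"grip": 0.048},
  {"ax": 0,"ay": 0,"az": 0,"x": -0.02,"y": 0,"z": -0.04,"grip": 0.048},
  {"ax": 0,"ay": 0,"az": 0,"x": -0.03,"y": 0,"z": 0,"grip": 0.048},
])

```text
time: 38.83
tcp_pos: [0.4321, -0.0992, 0.1534]
tool_rot: [-3.14, -0.008, -0.081]
contact_force: [-1.1, -0.4, -0.5]
grip_width: 0.565
```

```bash
python3 - <<'E'
from h import *
st()
shot('side','s27.png',(270,100,420,240),4)
shot('top','t27.png',(280,80,520,300),2.7)
E
```

```text
38.83 [ 0.4321 -0.0992  0.1534] [-179.93   -0.44   -4.66] [-1.14 -0.37 -0.54] 0.565 [-0.33  0.27  2.    0.    0.87 -0.25]
```

View pics/s27.png

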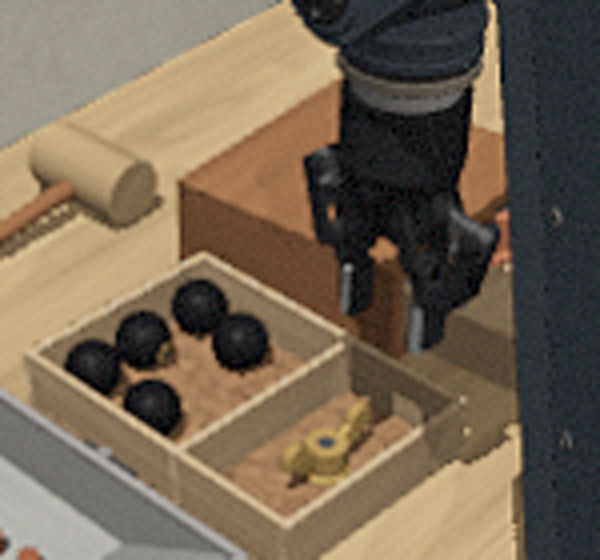

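View pics/t27.png

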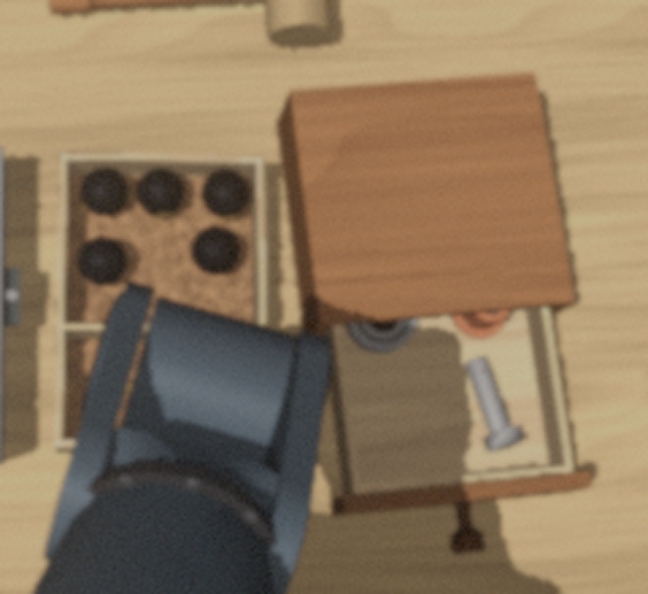

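The wing nut sits upright in the near bay at (325,440), the knobs are undisturbed and the other hardware is still in the drawer. Next I'll push the drawer shut with closed fingers on the knob's front.

```bash
python3 - <<'E'
from h import *
np.set_printoptions(precision=4,suppress=True)
c=load('top');W=cloud(c)
m=(W[...,0]>.30)&(W[...,0]<.36)&(W[...,1]<-.3)&(W[...,1]>-.4)&(W[...,2]>.03)&(W[...,2]<.08)
P=W[m];print(len(P),P.min(0),P.max(0),P.mean(0));print(at_z(c,280+467/2.7-.5,80+540/2.7-.5,.058))
plan([((.29,-.345,.16),down(-87.9),.05,10),((.29,-.345,.034),down(-87.9),.03)])
E
```

```text
122 [ 0.3278 -0.3603  0.0438] [ 0.3599 -0.3361  0.0646] [ 0.3402 -0.3467  0.0553]
[ 0.3385 -0.3459  0.058 ]
{"ax":-0,"ay":-0,"az":9.2,"x":-0.013,"y":0.029,"z":-0.001,"grip":G}
{"ax":-0,"ay":0,"az":9.3,"x":-0.008,"y":0.03,"z":-0.001,"grip":G}
{"ax":-0,"ay":0,"az":9.2,"x":-0.004,"y":0.031,"z":-0.001,"grip":G}
{"ax":-0,"ay":0,"az":9.3,"x":0.002,"y":0.031,"z":-0.001,"grip":G}
{"ax":-0,"ay":0,"az":9.2,"x":0.007,"y":0.031,"z":-0.001,"grip":G}
{"ax":-0,"ay":0,"az":9.3,"x":0.011,"y":0.029,"z":-0.001,"grip":G}
{"ax":-0.1,"ay":0,"az":9.2,"x":0.016,"y":0.027,"z":-0.001,"grip":G}
{"ax":-0,"ay":0,"az":9.3,"x":0.02,"y":0.025,"z":-0.001,"grip":G}
{"ax":-0.1,"ay":0.1,"az":9.2,"x":0.024,"y":0.021,"z":-0.001,"grip":G}
--
{"ax":0,"ay":-0,"az":0,"x":0,"y":-0,"z":0.025,"grip":G}
{"ax":0,"ay":-0,"az":0,"x":0,"y":-0,"z":0.025,"grip":G}
{"ax":0,"ay":-0,"az":0,"x":0,"y":-0,"z":0.025,"grip":G}
{"ax":0,"ay":-0,"az":0,"x":0,"y":-0,"z":0.025,"grip":G}
{"ax":0,"ay":-0,"az":0,"x":0,"y":-0.001,"z":0.026,"grip":G}
--
end [ 0.2905 -0.3448  0.0336]
```

apply_moves([
  {"ax": 0,"ay": 0,"az": 9.2,"x": -0.013,"y": 0.025,"z": -0.001,"grip": 0},
  {"ax": 0,"ay": 0,"az": 9.3,"x": -0.008,"y": 0.03,"z": -0.001,"grip": 0},
  {"ax": 0,"ay": 0,"az": 9.2,"x": -0.004,"y": 0.031,"z": -0.001,"grip": 0},
  {"ax": 0,"ay": 0,"az": 9.3,"x": 0.002,"y": 0.031,"z": -0.001,"grip": 0},
  {"ax": 0,"ay": 0,"az": 9.2,"x": 0.007,"y": 0.031,"z": -0.001,"grip": 0},
  {"ax": 0,"ay": 0,"az": 9.3,"x": 0.011,"y": 0.029,"z": -0.001,"grip": 0},
  {"ax": 0,"ay": 0,"az": 9.2,"x": 0.016,"y": 0.027,"z": -0.001,"grip": 0},
  {"ax": 0,"ay": 0,"az": 9.3,"x": 0.018,"y": 0.022,"z": -0.001,"grip": 0},
  {"ax": 0,"ay": 0,"az": 5,"x": 0.01,"y": 0.01,"z": 0,"grip": 0},
  {"ax": 0,"ay": 0,"az": 0,"x": 0,"y": 0,"z": 0,"grip": 0},
], squeeze=40)

```text
time: 40.17
tcp_pos: [0.2961, -0.3293, 0.1635]
tool_rot: [-3.134, -0.002, -1.505]
contact_force: [-0.2, 0.1, 0.6]
grip_width: -0.001
```

```bash
python3 - <<'E'
from h import *
st()
plan([((.29,-.346,.12),down(-87.9),.03),((.29,-.346,.034),down(-87.9),.03)])
E
```

```text
40.17 [ 0.2961 -0.3293  0.1635] [-1.7956e+02 -1.1000e-01 -8.6250e+01] [-0.18  0.09  0.64] -0.001 [-0.95  0.25  1.99  0.01  0.9   0.55]
{"ax":-0.2,"ay":-0.1,"az":0.8,"x":0.008,"y":0.004,"z":0.022,"grip":G}
{"ax":-0.2,"ay":-0,"az":0.9,"x":0.008,"y":0.003,"z":0.022,"grip":G}
--
{"ax":-0,"ay":-0,"az":-0,"x":0,"y":0,"z":0.029,"grip":G}
{"ax":-0,"ay":-0,"az":-0,"x":0,"y":0,"z":0.028,"grip":G}
{"ax":-0,"ay":-0,"az":-0,"x":0,"y":0,"z":0.029,"grip":G}
--
end [ 0.2904 -0.3458  0.0335]
```

apply_moves([
  {"ax": 0,"ay": 0,"az": 0.8,"x": 0.009,"y": 0.004,"z": 0.02,"grip": 0},
  {"ax": 0,"ay": 0,"az": 0.9,"x": 0.008,"y": 0.004,"z": 0.02,"grip": 0},
  {"ax": 0,"ay": 0,"az": 0,"x": 0,"y": 0,"z": 0.027,"grip": 0},
  {"ax": 0,"ay": 0,"az": 0,"x": 0,"y": 0,"z": 0.027,"grip": 0},
  {"ax": 0,"ay": 0,"az": 0,"x": 0,"y": 0,"z": 0.018,"grip": 0},
  {"ax": 0,"ay": 0,"az": 0,"x": 0,"y": 0,"z": 0,"grip": 0},
])

```text
time: 40.92
tcp_pos: [0.2941, -0.3463, 0.0499]
tool_rot: [-3.132, -0.003, -1.519]
contact_force: [0.1, -0.7, -0.1]
grip_width: -0.001
```

```bash
python3 - <<'E'
from h import *
st()
e=np.array([.29,-.346,.034])+yaw(2.1)@np.array([.165,0,0])
plan([((.29,-.346,.034),down(-87.9),.03),(e,down(-87.9),.02)])
E
```

```text
40.92 [ 0.2941 -0.3463  0.0499] [-179.45   -0.2   -87.05] [ 0.11 -0.66 -0.07] -0.001 [-0.97  0.48  2.03  0.01  0.63  0.54]
{"ax":-0.5,"ay":-0.2,"az":0.9,"x":-0.001,"y":0.004,"z":0.016,"grip":G}
--
{"ax":-0,"ay":0,"az":-0,"x":0,"y":-0.018,"z":-0,"grip":G}
{"ax":-0,"ay":0,"az":-0,"x":0,"y":-0.018,"z":-0,"grip":G}
{"ax":-0,"ay":0,"az":-0,"x":0,"y":-0.018,"z":-0,"grip":G}
{"ax":-0,"ay":0,"az":-0,"x":0,"y":-0.018,"z":-0,"grip":G}
{"ax":-0,"ay":0,"az":-0,"x":0,"y":-0.019,"z":-0,"grip":G}
{"ax":-0,"ay":0,"az":-0,"x":0,"y":-0.018,"z":-0,"grip":G}
{"ax":-0,"ay":0,"az":-0,"x":0,"y":-0.019,"z":-0,"grip":G}
{"ax":-0,"ay":0,"az":-0,"x":0,"y":-0.018,"z":-0,"grip":G}
{"ax":-0,"ay":0,"az":-0,"x":0,"y":-0.019,"z":-0,"grip":G}
--
end [ 0.4551 -0.3396  0.034 ]
```

apply_moves([
  {"ax": -0.4,"ay": 0,"az": 0.9,"x": -0.001,"y": 0,"z": 0.015,"grip": 0},
  {"ax": 0,"ay": 0,"az": 0,"x": 0,"y": -0.01,"z": 0.002,"grip": 0},
  {"ax": 0,"ay": 0,"az": 0,"x": 0,"y": -0.014,"z": 0,"grip": 0},
  {"ax": 0,"ay": 0,"az": 0,"x": 0,"y": -0.016,"z": 0,"grip": 0},
  {"ax": 0,"ay": 0,"az": 0,"x": 0,"y": -0.018,"z": 0,"grip": 0},
  {"ax": 0,"ay": 0,"az": 0,"x": 0,"y": -0.018,"z": 0,"grip": 0},
  {"ax": 0,"ay": 0,"az": 0,"x": 0,"y": -0.018,"z": 0,"grip": 0},
  {"ax": 0,"ay": 0,"az": 0,"x": 0,"y": -0.018,"z": 0,"grip": 0},
  {"ax": 0,"ay": 0,"az": 0,"x": 0,"y": -0.012,"z": 0,"grip": 0},
  {"ax": 0,"ay": 0,"az": 0,"x": 0,"y": 0,"z": 0,"grip": 0},
])

```text
time: 42.18
tcp_pos: [0.4294, -0.3403, 0.0343]
tool_rot: [-3.137, -0.006, -1.532]
contact_force: [-0.5, 1.2, -0.3]
grip_width: 0.0
```

```bash
python3 - <<'E'
from h import *
st()
shot('top','t28.png',(380,80,520,280),3)
E
```

```text
42.17 [ 0.4294 -0.3403  0.0343] [-179.76   -0.35  -87.78] [-0.54  1.2  -0.29] 0.0 [-0.75  0.62  1.79 -0.    0.72  0.78]
```

View pics/t28.png

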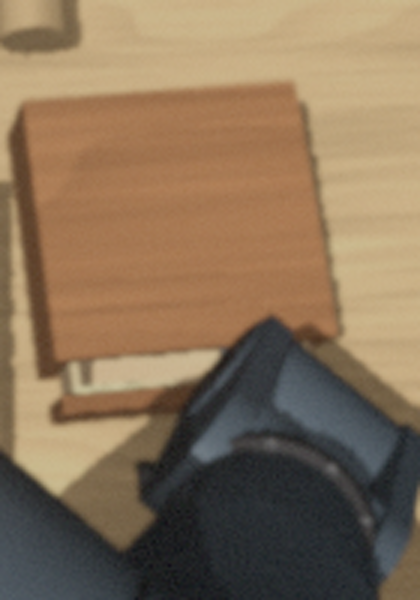

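The drawer is closing and about 25–30 mm remains. I'll continue in small steps until it stops.

apply_moves([
  {"ax": 0,"ay": 0,"az": 0,"x": 0,"y": -0.008,"z": 0,"grip": 0},
  {"ax": 0,"ay": 0,"az": 0,"x": 0,"y": -0.008,"z": 0,"grip": 0},
  {"ax": 0,"ay": 0,"az": 0,"x": 0,"y": -0.006,"z": 0,"grip": 0},
  {"ax": 0,"ay": 0,"az": 0,"x": 0,"y": 0,"z": 0,"grip": 0},
])

```text
time: 42.72
tcp_pos: [0.4514, -0.3394, 0.0343]
tool_rot: [-3.138, -0.005, -1.533]
contact_force: [-0.4, 0.6, 0.1]
grip_width: -0.0
```

apply_moves([
  {"ax": 0,"ay": 0,"az": 0,"x": 0,"y": -0.004,"z": 0,"grip": 0},
  {"ax": 0,"ay": 0,"az": 0,"x": 0,"y": -0.003,"z": 0,"grip": 0},
])

```text
time: 42.98
tcp_pos: [0.4584, -0.3391, 0.0343]
tool_rot: [-3.139, -0.005, -1.534]
contact_force: [-1.0, 0.3, 1.2]
grip_width: 0.003
```

apply_moves([
  {"ax": 0,"ay": 0,"az": 0,"x": 0,"y": -0.003,"z": 0,"grip": 0},
  {"ax": 0,"ay": 0,"az": 0,"x": 0,"y": -0.002,"z": 0,"grip": 0},
])

```text
time: 43.22
tcp_pos: [0.4584, -0.339, 0.0343]
tool_rot: [3.133, -0.002, -1.532]
contact_force: [-16.2, -2.1, 9.7]
grip_width: -0.002
```

It has hit the stop, with −16 N at x=0.458. I'll back off, move clear and look.

apply_moves([
  {"ax": 0,"ay": 0,"az": 0,"x": 0,"y": 0,"z": 0,"grip": 0},
  {"ax": 0,"ay": 0,"az": 0,"x": 0,"y": 0.01,"z": 0,"grip": 0},
  {"ax": 0,"ay": 0,"az": 0,"x": 0,"y": 0.03,"z": 0,"grip": 0},
  {"ax": 0,"ay": 0,"az": 0,"x": 0,"y": 0.03,"z": -0.03,"grip": 0},
  {"ax": 0,"ay": 0,"az": 0,"x": 0,"y": 0.03,"z": -0.05,"grip": 0},
  {"ax": 0,"ay": 0,"az": 0,"x": 0,"y": 0.02,"z": -0.05,"grip": 0},
  {"ax": 0,"ay": 0,"az": 0,"x": 0.02,"y": 0,"z": -0.05,"grip": 0},
  {"ax": 0,"ay": 0,"az": 0,"x": 0.05,"y": 0,"z": -0.02,"grip": 0},
  {"ax": 0,"ay": 0,"az": 0,"x": 0.05,"y": 0,"z": 0,"grip": 0},
  {"ax": 0,"ay": 0,"az": 0,"x": 0,"y": 0,"z": 0,"grip": 0},
])

```text
time: 44.48
tcp_pos: [0.3381, -0.4659, 0.2423]
tool_rot: [3.136, -0.005, -1.532]
contact_force: [-0.5, 0.2, -1.1]
grip_width: 0.007
```

```bash
python3 - <<'E'
from h import *
np.set_printoptions(precision=4,suppress=True)
st()
shot('side','s29.png')
c=shot('top','t29.png'); W=cloud(c)
m=(W[...,0]>.40)&(W[...,0]<.49)&(W[...,1]<-.3)&(W[...,1]>-.4)&(W[...,2]>.03)&(W[...,2]<.08)
P=W[m];print(len(P),P.min(0),P.max(0))
cv2.imwrite('pics/t29c.png',cv2.resize(c['color'][80:240,290:510,::-1],None,fx=3.5,fy=3.5,interpolation=cv2.INTER_CUBIC))
E
```

```text
44.48 [ 0.3381 -0.4659  0.2423] [179.68  -0.3  -87.78] [-0.47  0.17 -1.08] 0.007 [-1.02  0.39  1.57 -0.01  1.18  0.51]
109 [ 0.4684 -0.3564  0.038 ] [ 0.4897 -0.3293  0.0661]
```

View pics/t29c.png

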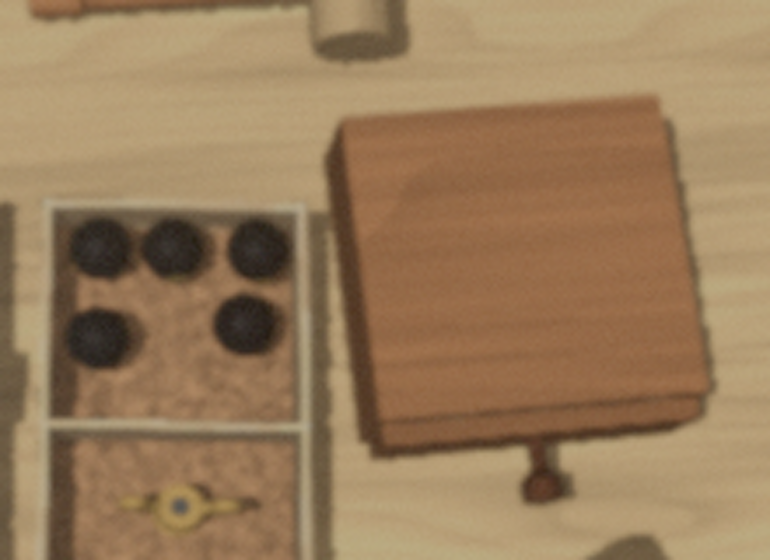

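View pics/s29.png

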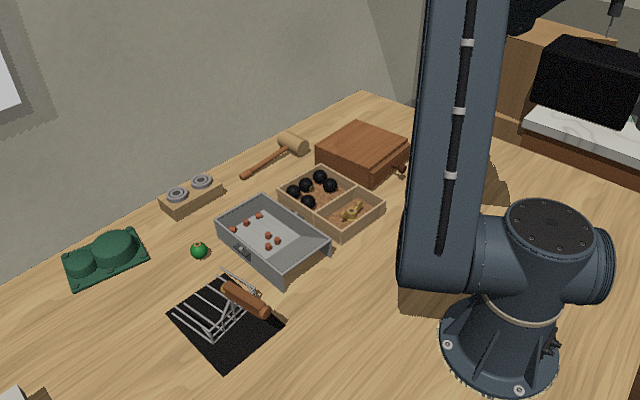

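View pics/t29.png

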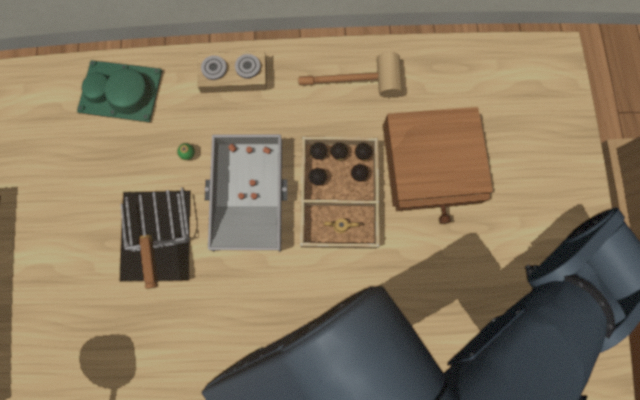

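The top view shows the drawer front flush with the chest, five knobs in the far bay, and the wing nut at (342,224) in the near bay. Six chips are in the tub, the scoop is on the mat, and the green ball hasn't moved. Handing in.

```bash
python3 - <<'E'
from h import *
st(); print(env.finish_job())
E
```

```text
44.58 [ 0.3383 -0.4634  0.2422] [179.64  -0.21 -87.7 ] [-0.38 -0.38 -0.77] 0.0 [-1.02  0.38  1.58 -0.01  1.18  0.52]
the job is handed in; nothing more can be done
None
```

The kit is made up and handed in at 44.6 s of the 192 s allowed.

- **Knobs:** I scooped all five in one pass down the tub ramp and tipped them into the far bay. The gripper never came near them.
- **Wing nut:** I opened the drawer, gripped the nut by its hub, and set it upright in the near bay.
- **Drawer:** I pushed it shut until it stopped.
- **Scoop:** I had already returned it to the mat after tipping the knobs, before starting on the drawer.

The last pictures, from both cameras, show:

- Five knobs are in the far bay and the nut is in the near bay.
- All six chips are in the tub.
- The scoop is standing on the mat, within about 2 mm of where it started.
- The green ball has not moved.
- The drawer front is flush with the chest. Its knob's front is at x = 0.468 m, which matches the push contact within a millimetre. The push peaked at about 16 N.

No check failed. Two things stood out on the way:

- Two corner chips stopped the tines 16 mm short of the tub's far wall. I tilted the scoop there instead of forcing it, and no chip came out.
- The arm blocked both cameras during the handle and nut grasps. I judged those by the finger opening, about 26 mm on the 28 mm handle and 28 mm on the 30 mm hub. Later pictures confirmed both.

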